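# Set the tilting stand and mount the work board

### The job

Set up the swivel-and-tilt stand on the bench: swivel it until its pointer stands at the index post on its base, and raise its plate to 30 degrees from level. Then mount the plywood work board on it: hook one short edge under the lip at the plate's low end and lower the other edge until the board lies flat between lip and stops, not overhanging the plate's sides. Keep the stand at its setting and leave the jar, tin, tape roll and grinder where they are.

Things in the scene. Friction and masses are not known exactly. Their poses are not given: they have to be found in the camera images.
- stand_base: Fixed round grey base of the stand, 188 mm across, 17 mm high. Origin: centre of its underside on the bench, on the swivel axis; z up. Its -x axis points, to the right as the robot sees it and somewhat away, along a small tongue to the index post (a steel pin 8 mm thick, 131 mm from the axis, top 35 mm above the bench).
- turntable (a joint): Swivel angle of the dark steel turntable (160 mm disc, top 31 mm above the bench), rad; 0 when its steel pointer (a short bar at its rim by the hinge, reaching 123 mm from the axis) stands at the index post; positive anticlockwise from above; stops at +-1.2. Starts 0.4 to 0.9 clockwise of the post. Friction swivel: about 0.5 N m to turn, stays where it is left.
- plate (a joint): Tilt of the aluminium plate above level, rad (30 degrees = 0.524); 0 level, grows as the far end, with the black fin, rises; stops at 0 and 1.0. Starts at 0.03 to 0.2. A friction hinge: about 1.3 N m to move, stays where it is left.
- hinge (a point): Point on the tilt hinge axis at the plate's low end, at mid-width; 45 mm above the bench and 75 mm from the swivel axis, on the pointer's side. Its axes are the plate's: x up the plate from the low end to the fin, y along the hinge, z square to the plate.
- seat (a point): Centre of the board's seat on the plate's top surface, 69 mm up the plate from the hinge axis and 12 mm above it; axes as hinge. The plate is 8 mm thick, 160 mm long (x = -77 to +83 mm here), 136 mm wide. The seat is 138 mm long, from the low wall to the stops, so the board goes in only tilted, low edge first under the lip.
- lip (a point): Foot of the low wall on the plate's top surface, mid-width, 69 mm down the plate from seat; axes as hinge. The wall (18 mm high, full width) carries a 4 mm thick lip that overhangs 14 mm up the plate (+x) and leaves a gap 14 mm high under it.
- stops (a point): Upper end of the seat on the plate's top surface, mid-width, 69 mm up the plate from seat; axes as hinge. Here are the inner faces of two small stops, 7 mm high, each 30 mm wide, at y = +-45 mm.
- fin_grip (a point): Grip point in the black fin, the plate's handle, standing out of its far end; axes as hinge. The fin is 44 mm long (x), 14 mm thick (y), 36 mm high (z: 20 mm below this point to 16 mm above). The point lies 170 mm up the plate from the hinge axis and 16 mm above it. Pinch it across y from above; nothing stands beside it.
- board: Loose plywood work board, 130 mm (x) by 110 mm (y) by 8 mm thick, about 0.22 kg, lying flat on the bench, with a wooden grip rib on its middle: 64 mm long along x, 16 mm thick along y, reaching 46 mm above the underside. Origin: centre of the underside; z up through the rib. The same either way round.
- jar_low: Bystander: small screw jar with a white lid, 51 mm wide, 64 mm high; origin at the centre of its underside. Leave it alone.
- tin: Bystander: small tin, 42 x 60 x 34 mm high; origin at the centre of its underside. Leave it alone.
- tape: Bystander: roll of tape lying flat, 87 mm wide, 19 mm high; origin at the centre of its underside. Leave it alone.
- grinder: Bystander: dark rotary hand grinder lying on the bench, 163 mm long, 42 mm thick; origin under its middle. Leave it alone.

How it is judged:
By the outcome, as a careful person would: the job done as asked, in the order asked, and still so for the second after the job is handed in, with the robot touching nothing.
It also fails if it takes over 54 s, if anything falls off the work surface, if the arm or the gripper's body presses on something with over 40 N, if the wrist force passes 120 N, or if a joint passes its speed limit or range.

### The arm

A 7-joint arm with a two-finger parallel gripper is mounted at the origin on a cart in front of the work surface, level with it; the furniture and walls round the work are solid. World frame = base frame: x ahead of the robot, y to its left, z up, the work surface at z = 0. Lengths are in mm, angles in rad, forces in N, time in s.
With the tool pointing down it reaches from about 400 to 900 mm from the base axis. Payload 5.5 kg.
Tool frame: the origin (TCP) lies at the very end of the fingers, on their centre line; the grasp point (between the pads) lies 19 mm behind it; x points along the fingers, y is the direction in which the jaws open and shut, and the axes are right-handed (so a half turn about x gives the same grasp; the last joint's range is limited). The gripper opens to 85 mm and grips with 20 to 120 N. Pads are 22 mm wide; open, the fingers measure 114 mm over their backs; the gripper's body (76 mm by 85 mm) begins 54 mm behind the grasp point. The pads swing forward as they close: fully open they stand 13 mm farther back than shut.
Start: joints at [-1.078, 0.501, -0.427, 1.55, 0.221, 1.138, -0.21], TCP at [148.02, 632.922, 231.31] pointing down, gripper open.
Joint ranges: [-2.88, 2.88], [-0.31, 2.03], [-1.54, 1.56], [0.2, 2.42], [-1.41, 4.55], [0.19, 2.02], [-2.57, 2.57]. Speed limits (rad/s): [2.57, 2.57, 3.14, 3.14, 3.14, 3.14, 3.14].

### API

Orientations are given as [roll, pitch, yaw] about the fixed x, y, z axes, in that order (R = Rz(yaw) Ry(pitch) Rx(roll)).
In Python, from bench import get_state, camera, bot gives the robot as it stands.
- The arm moves only by the tool arm_command, never from a script. Its argument "targets" is a list that holds one entry, the list of rows, each a list of 7 numbers: the opening, from 0 (shut) to 1 (fully open), then the shift along the tool's x, y, z in mm, then the turn, a rotation vector about the tool's x, y, z in rad. In form: [[[grip, tx, ty, tz, rx, ry, rz], ...]]. A call has 1 to 12 rows; each row is the pose to reach, as a shift and turn from the pose commanded when the call began, along the tool's axes at that moment; what a row does not reach only later rows make up. A row lasts 1/8 s, in which the tool goes at most 62.5 mm and 10.7 degrees, less where a joint would pass 70% of its speed; a pose out of reach is approached as far as the arm can. A call with a gripper value outside its range is refused whole. The fingers move at their own pace and stop on an object; "squeeze" is the grip in N (left out, the last holds). Time passes only in rows, so rows that repeat a pose let the fingers close. It gives the time, the measured TCP pose, the force and the opening at its end, in the units of the state.
- get_state(): the state, without advancing time (a new reading comes with each control period).
- camera(name): name is "scene" or "top"; returns a dict with "image" (480x640x3 uint8, red, green, blue), "fx", "fy", "cx", "cy" (pixels), "rvec" (rotation vector, rad) and "tvec" (3), from world to camera coordinates, as OpenCV has them. Camera axes: x right, y down, z forward; pixel columns grow to the right and rows downward; lengths in mm; the calibration is good to about 2 mm. A picture is of the moment at which its call begins. There is no depth.
- bot.close_job(): hands the job in, once; it reports no verdict.
The state is a dict: "clock": time; "joints": joint angles; "joint_vel": joint speeds; "joint_torque": joint torques, N m; "tool_pos": TCP position; "tool_rot": TCP orientation; "wrist_force": force on the tool from outside, world axes, zero at the start; "moment": the same for the moment, N m; "opening": opening from 0.0 (shut) to 1.0 (fully open).
Only numpy, scipy, OpenCV 4.12 (cv2) and the standard library are available. Lean on these libraries where they do the work, as an engineer would, in place of code of your own. Each camera call takes 0.05 s, during which the arm holds its last target.

## Working session

There is one attempt and no reset: what is moved stays moved. The work goes in short steps, Python scripts to look and compute and a tool call to move; the robot and the scene stay as the last step left them, time stands still between calls to the robot, and variables do not carry over. Pictures are saved under pics/ and viewed, and the job is handed in when it is done.

Besides the shell and the picture viewer there is one more tool, called after "Emit:" as a command line: name --argument value ..., lists and objects as JSON in quotes. arm_command: Moves the arm, as the interface text tells. Its arguments: {"type":"object","properties":{"targets":{"type":"array"},"squeeze":{"type":"number"}},"required":["targets"]}

```bash
mkdir -p pics; ls
python3 - <<'E'
from bench import get_state, camera, bot
import cv2, numpy as np
print(get_state())
for n in("scene","top"):
    c=camera(n); cv2.imwrite(f"pics/{n}0.png",c["image"][:,:,::-1]); 
    R=cv2.Rodrigues(np.array(c["rvec"],float))[0]; print(n,c["fx"],c["fy"],c["cx"],c["cy"],R.round(3).tolist(),c["tvec"],(-R.T@np.array(c["tvec"]).ravel()).round(1))
E
```

```text
pics
{'clock': 0.0, 'joints': array([-1.07783855,  0.50184724, -0.4267905 ,  1.55146584,  0.22083935,
        1.13833393, -0.21028035]), 'joint_vel': array([ 0.00059779, -0.00017702,  0.00086506,  0.00029156, -0.00067752,
       -0.00155637,  0.00012584]), 'joint_torque': array([-3.18680122e-04, -5.69517267e+01, -5.81629202e+00, -2.80929923e+01,
        1.05528187e-02,  1.19515331e-02, -2.89199555e-06]), 'tool_pos': array([147.9278966 , 632.21208893, 230.2531113 ]), 'tool_rot': array([-1.58180684,  1.56880841, -1.81147104]), 'wrist_force': array([-0.01940145,  0.22131914, -0.74971433]), 'moment': array([-0.0326315 ,  0.01872249,  0.00415554]), 'opening': 1.0018186047166597}
scene 600.5781012143947 600.5781012143947 321.59002032015366 232.36342133636845 [[-0.866, -0.5, 0.012], [-0.372, 0.628, -0.683], [0.334, -0.596, -0.73]] [ 686.89876063  115.6638627  1176.83603131] [244.8 972.2 930.1]
top 476.98708330452365 476.98708330452365 325.93703770070044 239.2400117290529 [[-0.032, -0.999, -0.006], [-0.975, 0.032, -0.219], [0.219, -0.001, -0.976]] [ 289.50914029  621.05667798 1062.79109411] [ 382.2  270.4 1174.7]
```

View pics/scene0.png

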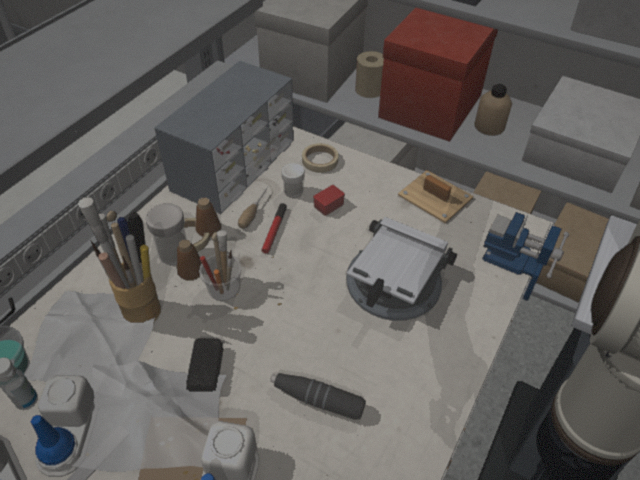

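View pics/top0.png

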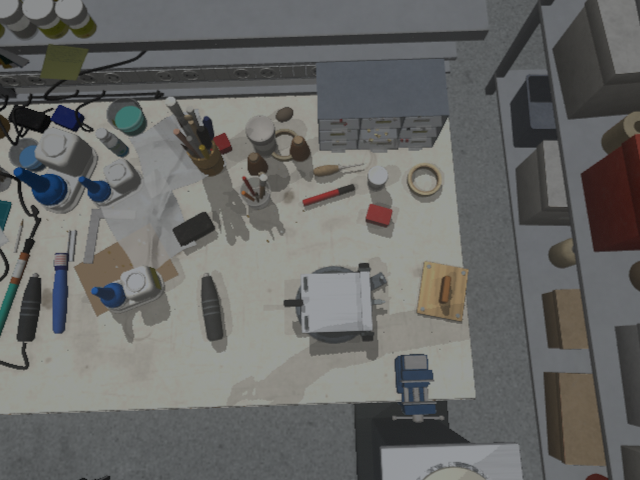

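The top view shows the stand near (338,303) with its fin on the left, at (292,303), and the index post near (380,282). The board is at (442,290) with its rib at (447,289), and the vise is at (413,385). I'll enlarge these areas next.

```bash
cat > h.py <<'E'
from bench import get_state, camera, bot
import cv2, numpy as np
from scipy.spatial.transform import Rotation as Ro
def cam(n):
    c=camera(n); c["R"]=cv2.Rodrigues(np.array(c["rvec"],float))[0]; c["t"]=np.array(c["tvec"],float).ravel()
    c["C"]=-c["R"].T@c["t"]; return c
def ray(c,u,v):
    d=c["R"].T@np.array([(u-c["cx"])/c["fx"],(v-c["cy"])/c["fy"],1.0]); return d/np.linalg.norm(d)
def onz(c,u,v,z):
    d=ray(c,u,v); return c["C"]+d*(z-c["C"][2])/d[2]
def proj(c,P):
    q=c["R"]@np.asarray(P,float)+c["t"]; return np.array([c["fx"]*q[0]/q[2]+c["cx"],c["fy"]*q[1]/q[2]+c["cy"]])
def tri(c1,p1,c2,p2):
    d1,d2=ray(c1,*p1),ray(c2,*p2); A=np.stack([d1,-d2],1); s=np.linalg.lstsq(A,c2["C"]-c1["C"],rcond=None)[0]
    a,b=c1["C"]+d1*s[0],c2["C"]+d2*s[1]; return (a+b)/2,np.linalg.norm(a-b)
def crop(c,x0,y0,x1,y1,k,name):
    cv2.imwrite(name,cv2.resize(c["image"][y0:y1,x0:x1,::-1],None,fx=k,fy=k,interpolation=cv2.INTER_CUBIC))
E
python3 - <<'E'
from h import *
t=cam("top"); s=cam("scene")
crop(t,275,235,475,385,4,"pics/t1.png"); crop(s,330,150,490,330,3.3,"pics/s1.png")
crop(s,390,160,480,225,7,"pics/s1b.png")
E
```

```text
(no output)
```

View pics/t1.png

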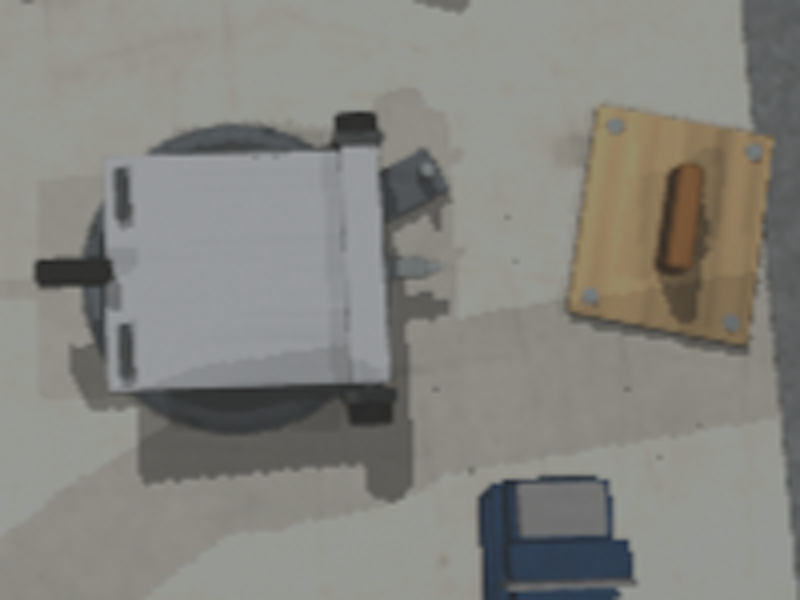

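View pics/s1.png

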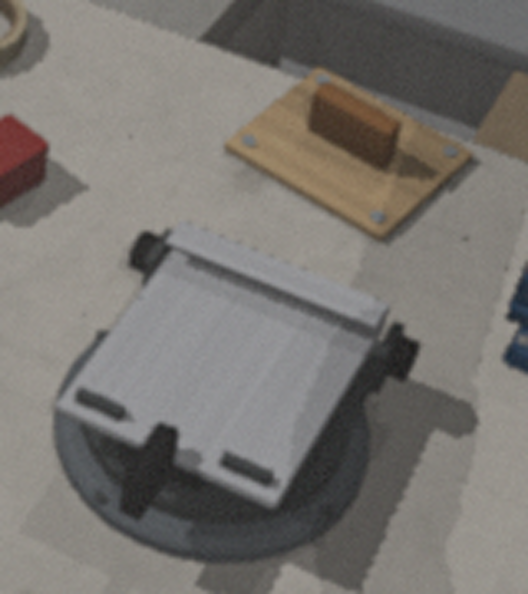

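Run:
```python
from h import *
t=cam("top"); s=cam("scene")
P=lambda x,y:(275+x/4-.375,235+y/4-.375)
Q=lambda x,y:(330+x/3.3,150+y/3.3)
# base circle points at z17 (upper-left silhouettes), from t1
pts=[(82,285),(95,225),(160,150),(240,123),(300,135),(160,407),(240,433),(300,415)]
w=np.array([onz(t,*P(*p),10)[:2] for p in pts])
A=np.c_[2*w,np.ones(len(w))]; c=np.linalg.lstsq(A,(w**2).sum(1),rcond=None)[0]
print("base",c[:2],np.sqrt(c[2]+c[:2]@c[:2]))
print("post",onz(t,*P(428,170),35)); print("tip",onz(t,*P(438,267),27))
print("finTip",onz(t,*P(36,272),70), "finroot",onz(t,*P(110,272),70))
print("fin tri? top-root end in scene", tri(t,P(110,262),s,Q(165,425)), tri(t,P(36,262),s,Q(135,480)))
# plate corners
for a,b in [((105,155),(55,405)),((110,390),(275,505)),((378,143),(172,225)),((390,382),(388,305))]:
    print("corner",tri(t,P(*a),s,Q(*b)))
for p in [(597,104),(774,137),(747,348),(568,312)]: print("board",onz(t,*P(*p),8))
for p in [(670,165),(703,168),(688,272),(660,268)]: print("rib",onz(t,*P(*p),46))
```

```text
base [483.58700355 254.33369609] 92.6715521965787
post [540.18978329 138.25000987  35.        ]
tip [482.72181989 134.70176721  27.        ]
finTip [483.60639401 371.42613682  70.        ] finroot [482.22183146 328.77366757  70.        ]
fin tri? top-root end in scene (array([485.249063  , 327.58308781,  84.41995859]), np.float64(2.7236904012486387)) (array([484.66454071, 369.30046748,  83.90403735]), np.float64(6.811994707200875))
corner (array([550.42705412, 330.3877127 ,  63.8174819 ]), np.float64(1.7135128650636806))
corner (array([414.93825209, 330.4165852 ,  62.7117111 ]), np.float64(1.4876866947956902))
corner (array([553.66988458, 170.4198671 ,  65.93693065]), np.float64(1.7925592572085434))
corner (array([414.55283509, 171.05008606,  72.40639605]), np.float64(0.3665268083962711))
board [581.62977407  28.15550302   8.        ]
board [557.41647704 -79.26763312   8.        ]
board [429.83671396 -50.58147552   8.        ]
board [454.75806436  55.47723127   8.        ]
rib [536.9415247   -4.49246764  46.        ]
rib [534.50506108 -23.93105887  46.        ]
rib [473.36791761  -9.65810748  46.        ]
rib [476.23734952   6.57314344  46.        ]
```

```bash
cat >> h.py <<'E'
import json
def Rt(rpy): return Ro.from_euler("xyz",rpy).as_matrix()
def setcmd(p,R): json.dump([list(map(float,p)),np.asarray(R).tolist()],open("cmd.json","w"))
def getcmd(): p,R=json.load(open("cmd.json")); return np.array(p),np.array(R)
def applied(row): # row: 6 numbers written in last call -> update commanded pose
    p,R=getcmd(); p2=p+R@np.array(row[:3],float); R2=R@Ro.from_rotvec(row[3:]).as_matrix(); setcmd(p2,R2)
    s=get_state(); M=Rt(s["tool_rot"])
    print("t",round(s["clock"],2),"cmd",p2.round(1),"meas",s["tool_pos"].round(1),"err",(s["tool_pos"]-p2).round(1),"rotErrDeg",np.degrees(Ro.from_matrix(M@R2.T).as_rotvec()).round(2),"F",s["wrist_force"].round(1),"op",round(s["opening"],3),"q",s["joints"].round(2))
def rel(p,R,ref=None):
    p0,R0=ref or getcmd(); return np.r_[R0.T@(np.array(p)-p0),Ro.from_matrix(R0.T@R).as_rotvec()]
def tool(x,y): # rotation from tool x dir and approx y dir
    x=np.array(x,float);x/=np.linalg.norm(x); y=np.array(y,float); y-=x*(x@y); y/=np.linalg.norm(y)
    return np.stack([x,y,np.cross(x,y)],1)
E
python3 - <<'E'
from h import *
s=get_state(); R=Rt(s["tool_rot"]); print(R.round(4))
# nominal commanded: pointing straight down with measured yaw
y=R[:,1].copy(); y[2]=0
R0=tool([0,0,-1],y); setcmd([148.02,632.92,231.31],R0); print(R0.round(4))
for sg in(1,-1):
  for z in (150,51): print(sg,z,rel([483.3,349,z],tool([0,0,-1],[sg,0,0])).round(3))
E
```

```text
[[-2.000e-04  2.278e-01  9.737e-01]
 [-6.000e-04  9.737e-01 -2.278e-01]
 [-1.000e+00 -7.000e-04 -0.000e+00]]
[[ 0.      0.2278  0.9737]
 [ 0.      0.9737 -0.2278]
 [-1.      0.      0.    ]]
1 150 [  81.31  -200.078  391.142    1.341    0.       0.   ]
1 51 [ 180.31  -200.078  391.142    1.341    0.       0.   ]
-1 150 [  81.31  -200.078  391.142   -1.801   -0.      -0.   ]
-1 51 [ 180.31  -200.078  391.142   -1.801   -0.      -0.   ]
```

Emit:
arm_command --targets '[[[1, 80, -200, 391, 1.341, 0, 0], [1, 80, -200, 391, 1.341, 0, 0], [1, 80, -200, 391, 1.341, 0, 0], [1, 80, -200, 391, 1.341, 0, 0], [1, 80, -200, 391, 1.341, 0, 0], [1, 80, -200, 391, 1.341, 0, 0], [1, 80, -200, 391, 1.341, 0, 0], [1, 80, -200, 391, 1.341, 0, 0], [1, 80, -200, 391, 1.341, 0, 0], [1, 80, -200, 391, 1.341, 0, 0], [1, 80, -200, 391, 1.341, 0, 0]]]' --squeeze 60

```text
clock: 1.68
tool_pos: [481.8, 351.0, 151.6]
tool_rot: [-2.928, 1.57, 1.789]
wrist_force: [0.4, -0.1, -0.5]
opening: 0.997
```

Run:
```python
from h import *
applied([80,-200,391,1.341,0,0])
t=cam("top"); s=cam("scene")
crop(t,225,195,425,345,4,"pics/t2.png"); crop(s,310,130,510,330,3,"pics/s2.png")
print(rel([483.3,349,51],tool([0,0,-1],[1,0,0])).round(3))
```

```text
t 1.68 cmd [483.2 349.1 151.3] meas [481.8 351.  151.6] err [-1.4  1.9  0.3] rotErrDeg [0.06 0.01 0.22] F [ 0.4 -0.1 -0.5] op 0.997 q [-0.64  0.46 -0.04  1.77  0.02  0.91 -0.69]
[100.31    0.121   0.108  -0.      0.      0.   ]
```

View pics/t2.png

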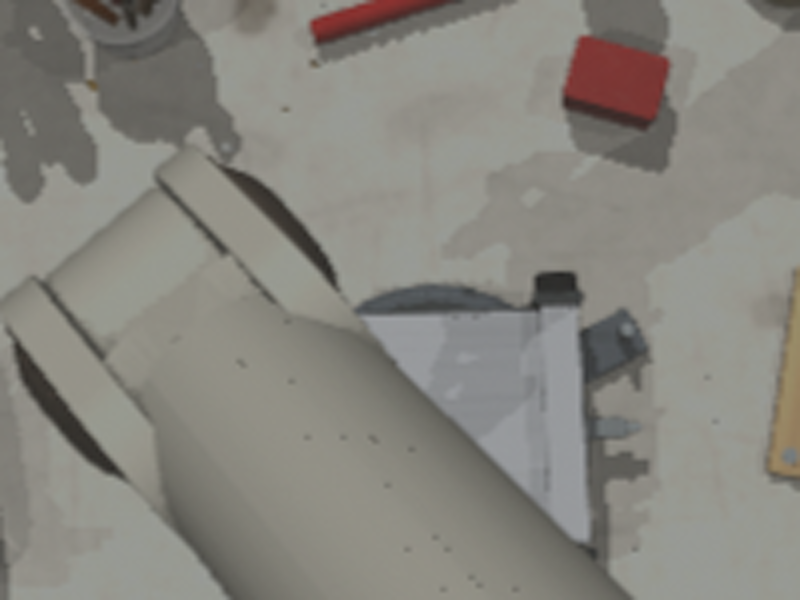

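View pics/s2.png

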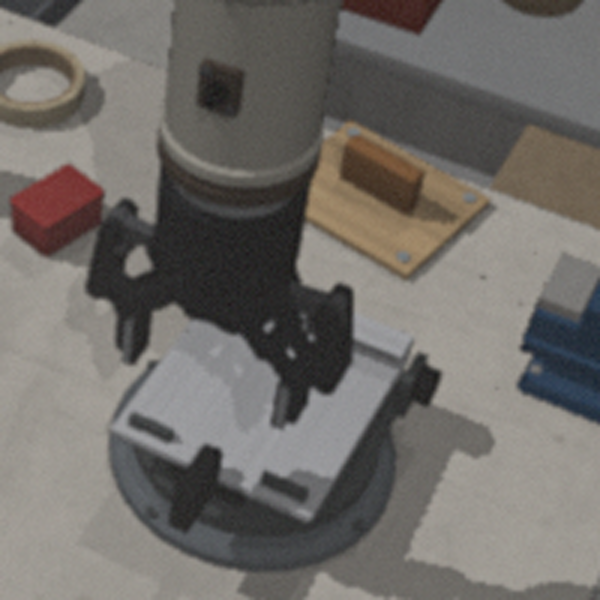

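The open gripper is above the fin, and in the scene crop the fingertips straddle it with nothing beside them. I'll go down and close.

Emit:
arm_command --targets '[[[1, 50, 0, 0, 0, 0, 0], [1, 100, 0, 0, 0, 0, 0], [1, 100, 0, 0, 0, 0, 0], [0.8, 100, 0, 0, 0, 0, 0], [0, 100, 0, 0, 0, 0, 0], [0, 100, 0, 0, 0, 0, 0], [0, 100, 0, 0, 0, 0, 0], [0, 100, 0, 0, 0, 0, 0], [0, 100, 0, 0, 0, 0, 0], [0, 100, 0, 0, 0, 0, 0]]]'

```text
clock: 3.02
tool_pos: [483.1, 349.7, 52.3]
tool_rot: [3.08, 1.57, 1.509]
wrist_force: [-2.6, -0.8, 6.2]
opening: 0.157
```

Run:
```python
from h import *
applied([100,0,0,0,0,0])
s=cam("scene")
crop(s,310,130,510,330,3,"pics/s3.png")
p0,R0=getcmd()
ax=np.array([483.3,254,0])
for d in (5,10,15,20,26.4,28):
    Q=Ro.from_euler("z",d,degrees=True).as_matrix()
    print(d,rel(ax+Q@(p0-ax),Q@R0).round(3))
```

```text
t 3.02 cmd [483.2 349.1  51.3] meas [483.1 349.7  52.3] err [-0.1  0.6  1. ] rotErrDeg [ 0.06 -0.   -0.04] F [-2.6 -0.8  6.2] op 0.157 q [-0.64  0.6  -0.03  1.82  0.03  0.72 -0.7 ]
5 [-0.    -8.289  0.373 -0.087  0.     0.   ]
10 [  0.    -16.513   1.466  -0.175   0.      0.   ]
15 [  0.    -24.612   3.273  -0.262   0.      0.   ]
20 [  0.    -32.521   5.778  -0.349   0.      0.   ]
26.4 [  0.    -42.276   9.973  -0.461   0.      0.   ]
28 [  0.    -44.636  11.19   -0.489   0.      0.   ]
```

View pics/s3.png

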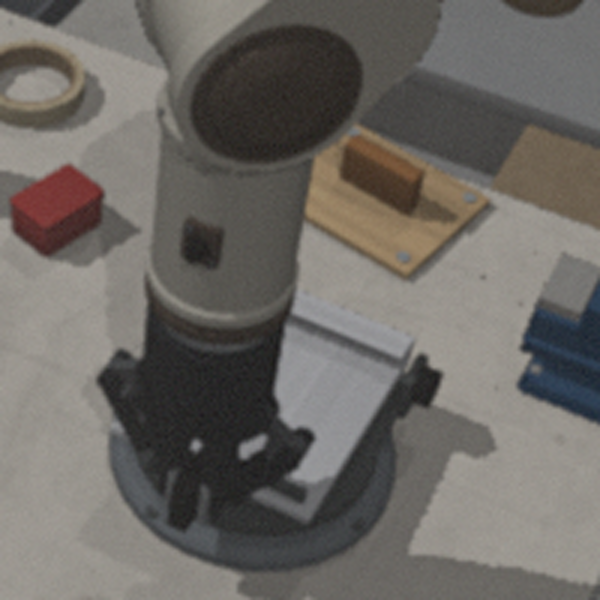

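The fin is held: an opening of 0.157 is about 13 mm. Next I'll swivel it along the arc.

Emit:
arm_command --targets '[[[0, 0, -8.3, 0.4, -0.087, 0, 0], [0, 0, -16.5, 1.5, -0.175, 0, 0], [0, 0, -24.6, 3.3, -0.262, 0, 0], [0, 0, -32.5, 5.8, -0.349, 0, 0], [0, 0, -42.3, 10, -0.461, 0, 0], [0, 0, -42.3, 10, -0.461, 0, 0], [0, 0, -42.3, 10, -0.461, 0, 0], [0, 0, -42.3, 10, -0.461, 0, 0]]]'

```text
clock: 4.08
tool_pos: [440.6, 339.9, 52.1]
tool_rot: [2.748, 1.57, 1.638]
wrist_force: [-3.2, 0.4, 7.4]
opening: 0.157
```

Run:
```python
from h import *
applied([0,-42.3,10,-.461,0,0])
t=cam("top")
crop(t,275,235,425,347,5.33,"pics/t4.png")
```

```text
t 4.08 cmd [440.9 339.1  51.3] meas [440.6 339.9  52.1] err [-0.3  0.8  0.8] rotErrDeg [ 0.03  0.   -0.  ] F [-3.2  0.4  7.4] op 0.157 q [-0.58  0.55 -0.15  1.92  0.13  0.68 -0.35]
```

View pics/t4.png

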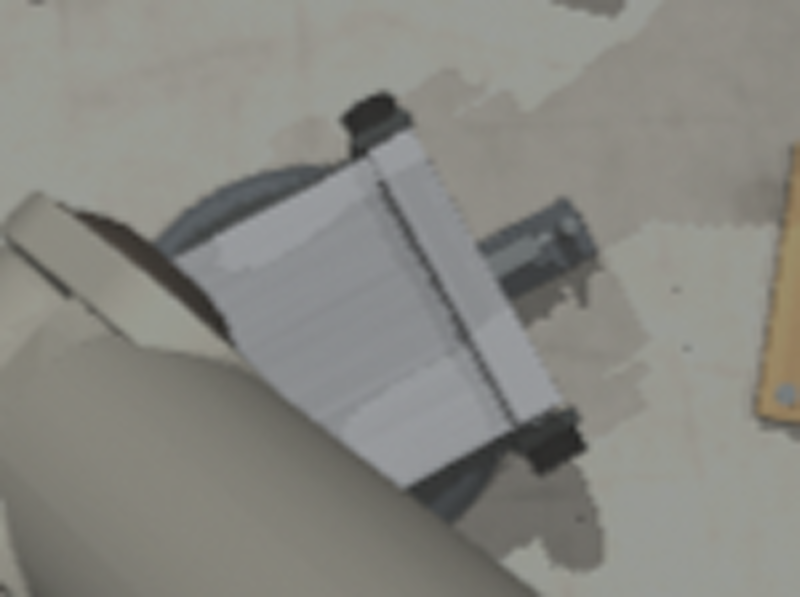

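Run:
```python
from h import *
t=cam("top"); s=cam("scene")
crop(t,350,262,400,300,16,"pics/t5.png")
P=lambda x,y:(275+x/5.33-.4,235+y/5.33-.4)
a=onz(t,*P(374,165),71);b=onz(t,*P(515,425),71);d=b-a;print("slot dir normal",np.degrees(np.arctan2(d[1],d[0])))
a=onz(t,*P(413,130),75);b=onz(t,*P(564,405),75);d=b-a;print(np.degrees(np.arctan2(d[1],d[0])))
for z in(27,31): 
  q=onz(t,*P(550,243),z); print("tip",q,np.degrees(np.arctan2(q[1]-254,q[0]-483.3)))
q=onz(t,*P(572,228),35);print("post",q,np.degrees(np.arctan2(q[1]-254,q[0]-483.3)),np.hypot(q[1]-254,q[0]-483.3))
```

```text
slot dir normal -154.0544008950953
-153.9820920447118
tip [534.14850662 147.01271272  27.        ] -64.57937348265213
tip [533.61889219 147.44292563  31.        ] -64.72215741385536
post [539.55829043 137.583755    35.        ] -64.20778822396825 129.29708946264745
```

View pics/t5.png

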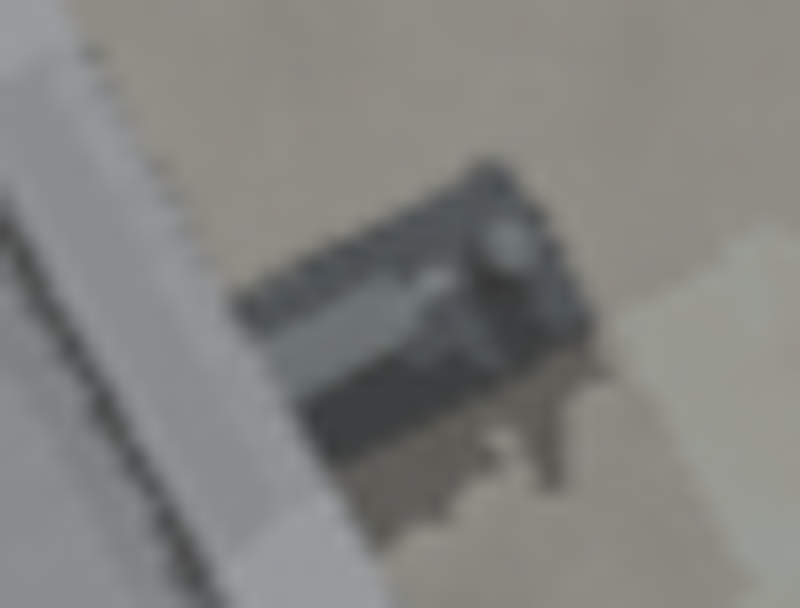

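The pointer tip is at −64.6° and the post at −64.2°, so they line up, and the plate's own direction is −64.0°. Tilt comes next.

Run:
```python
from h import *
p0,R0=getcmd()
ph=np.radians(-64.); H=np.array([483.3+75*np.cos(ph),254+75*np.sin(ph),45]); w=np.array([-np.sin(ph),np.cos(ph),0])
print(H)
for a in (.08,.16,.24,.32,.40,.484):
    Q=Ro.from_rotvec(a*w).as_matrix()
    print(a,rel(H+Q@(p0-H),Q@R0).round(3))
```

```text
[516.17783601 186.59044653  45.        ]
0.08 [-1.3573e+01 -8.0000e-03  1.0480e+00 -0.0000e+00  8.0000e-02  1.0000e-03]
0.16 [-2.7018e+01 -2.3000e-02  3.1780e+00  0.0000e+00  1.6000e-01  1.0000e-03]
0.24 [-4.025e+01 -4.600e-02  6.375e+00 -0.000e+00  2.400e-01  2.000e-03]
0.32 [-5.3185e+01 -7.6000e-02  1.0619e+01  0.0000e+00  3.2000e-01  2.0000e-03]
0.4 [-6.5739e+01 -1.1400e-01  1.5884e+01 -0.0000e+00  4.0000e-01  3.0000e-03]
0.484 [-7.8423e+01 -1.6200e-01  2.2472e+01  0.0000e+00  4.8400e-01  3.0000e-03]
```

Emit:
arm_command --targets '[[[0, -13.6, 0, 1, 0, 0.08, 0], [0, -27, 0, 3.2, 0, 0.16, 0], [0, -40.2, 0, 6.4, 0, 0.24, 0.002], [0, -53.2, -0.1, 10.6, 0, 0.32, 0.002], [0, -65.7, -0.1, 15.9, 0, 0.4, 0.003], [0, -78.4, -0.2, 22.5, 0, 0.484, 0.003], [0, -78.4, -0.2, 22.5, 0, 0.484, 0.003], [0, -78.4, -0.2, 22.5, 0, 0.484, 0.003], [0, -78.4, -0.2, 22.5, 0, 0.484, 0.003]]]'

```text
clock: 5.35
tool_pos: [450.6, 319.6, 130.5]
tool_rot: [3.137, 1.085, 2.026]
wrist_force: [0.1, 0.6, 5.7]
opening: 0.156
```

Run:
```python
from h import *
applied([-78.4,-.2,22.5,0,.484,.003])
t=cam("top"); s=cam("scene")
crop(t,275,235,425,347,5.33,"pics/t6.png"); crop(s,310,130,510,330,3,"pics/s6.png")
```

```text
t 5.35 cmd [450.7 318.9 129.7] meas [450.6 319.6 130.5] err [-0.1  0.7  0.8] rotErrDeg [ 0.06  0.08 -0.05] F [0.1 0.6 5.7] op 0.156 q [ 0.02  0.53 -0.49  1.91 -0.34  0.81  0.3 ]
```

View pics/t6.png

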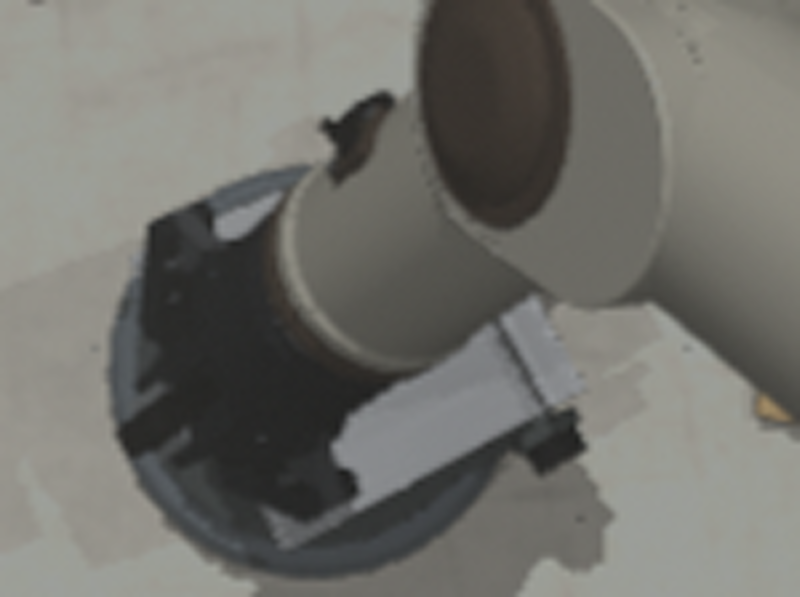

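View pics/s6.png

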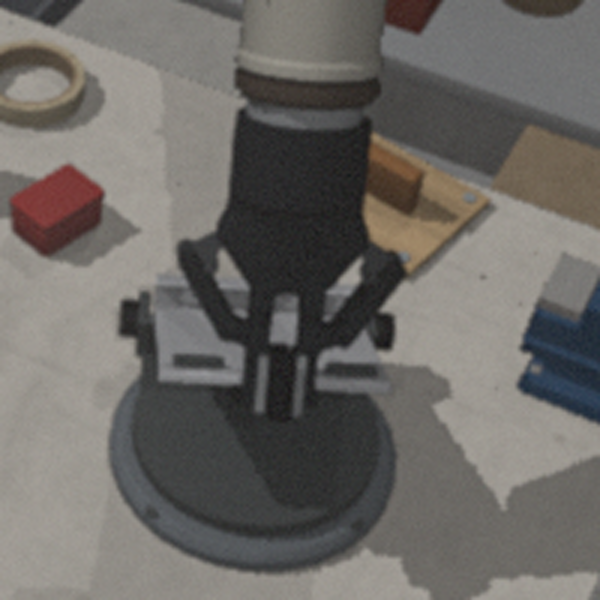

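Run:
```python
from h import *
th=np.radians(77.5)
p,R=getcmd()
p1=p+R@[-110,0,0]
print(rel([505.7,-10.5,170],tool([0,0,-1],[np.cos(th),np.sin(th),0])).round(3), p1)
```

```text
[-1.84590e+02 -9.69160e+01  2.63941e+02 -8.74000e-01 -4.50000e-01
 -2.18000e-01] [473.19295706 272.88493549 227.07500276]
```

Emit:
arm_command --targets '[[[0.3, 0, 0, 0, 0, 0, 0], [0.6, 0, 0, 0, 0, 0, 0], [1, 0, 0, 0, 0, 0, 0], [1, 0, 0, 0, 0, 0, 0], [1, -40, 0, 0, 0, 0, 0], [1, -90, 0, 0, 0, 0, 0], [1, -110, 0, 0, 0, 0, 0], [1, -110, 0, 0, 0, 0, 0]]]'

```text
clock: 6.45
tool_pos: [474.9, 272.4, 228.3]
tool_rot: [3.129, 1.088, 2.018]
wrist_force: [0.3, 0.5, 0.0]
opening: 1.001
```

Run:
```python
from h import *
applied([-110,0,0,0,0,0])
th=np.radians(77.5)
print(rel([505.7,-10.5,170],tool([0,0,-1],[np.cos(th),np.sin(th),0])).round(3))
```

```text
t 6.45 cmd [473.2 272.9 227.1] meas [474.9 272.4 228.3] err [ 1.7 -0.5  1.2] rotErrDeg [ 0.01 -0.2  -0.11] F [0.3 0.5 0. ] op 1.001 q [ 0.12  0.4  -0.48  1.82 -0.35  1.05  0.31]
[-7.45900e+01 -9.69160e+01  2.63941e+02 -8.74000e-01 -4.50000e-01
 -2.18000e-01]
```

Emit:
arm_command --targets '[[[1, -75, -97, 264, -0.874, -0.45, -0.218], [1, -75, -97, 264, -0.874, -0.45, -0.218], [1, -75, -97, 264, -0.874, -0.45, -0.218], [1, -75, -97, 264, -0.874, -0.45, -0.218], [1, -75, -97, 264, -0.874, -0.45, -0.218], [1, -75, -97, 264, -0.874, -0.45, -0.218], [1, -75, -97, 264, -0.874, -0.45, -0.218], [1, -75, -97, 264, -0.874, -0.45, -0.218]]]'

```text
clock: 7.45
tool_pos: [505.9, -9.2, 170.2]
tool_rot: [1.842, 1.569, 1.625]
wrist_force: [0.9, -0.5, -0.0]
opening: 1.001
```

Run:
```python
from h import *
applied([-75,-97,264,-.874,-.45,-.218])
t=cam("top"); s=cam("scene")
crop(t,275,235,425,347,5.33,"pics/t7.png"); crop(s,330,170,480,320,4,"pics/s7.png"); crop(s,370,100,500,240,4,"pics/s7b.png")
```

```text
t 7.45 cmd [505.7 -10.8 170.3] meas [505.9  -9.2 170.2] err [ 0.1  1.6 -0.1] rotErrDeg [0.07 0.03 0.05] F [ 0.9 -0.5 -0. ] op 1.001 q [ 0.34  0.32 -0.44  1.97  0.17  0.89  1.17]
```

View pics/t7.png

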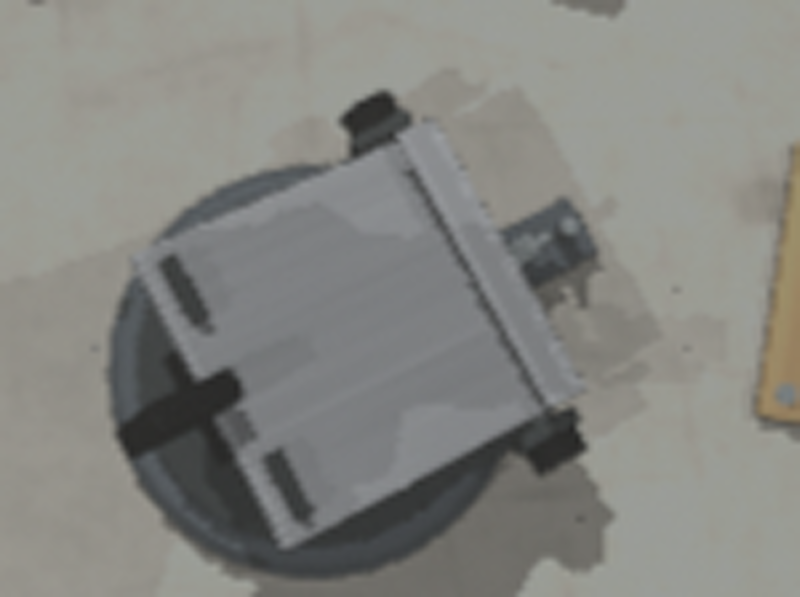

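View pics/s7.png

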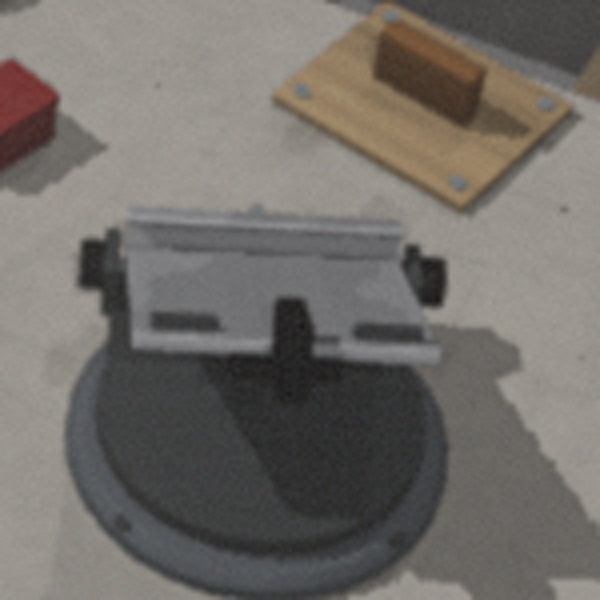

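View pics/s7b.png

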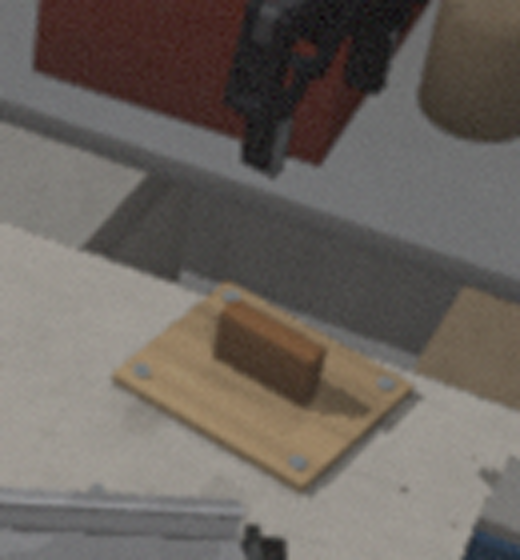

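Run:
```python
from h import *
t=cam("top"); s=cam("scene")
crop(t,295,275,345,340,10,"pics/t8.png"); crop(s,355,240,445,270,8.5,"pics/s8.png")
```

```text
(no output)
```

View pics/t8.png

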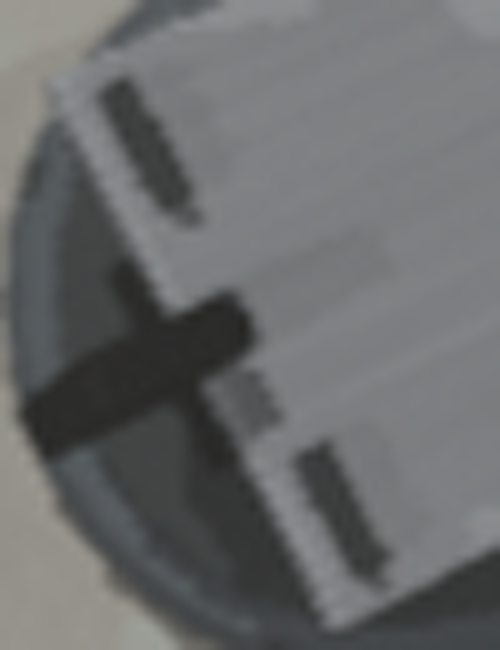

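View pics/s8.png

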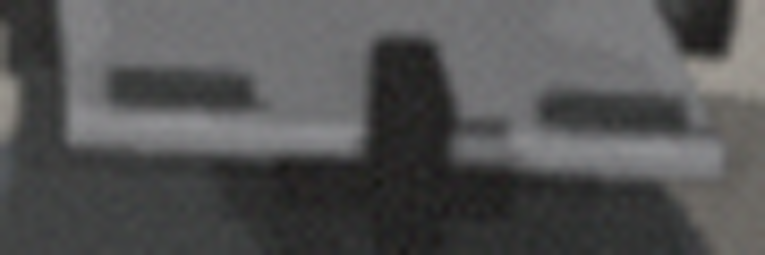

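Run:
```python
from h import *
t=cam("top"); s=cam("scene")
T=lambda x,y:(295+x/10-.45,275+y/10-.45)
S=lambda x,y:(355+x/8.5-.44,240+y/8.5-.44)
from scipy.optimize import brentq
for n,a,b,h in [("botL",(48,90),(68,150),4),("botR",(328,630),(722,178),4),("topL",(65,78),(68,115),12),("topR",(348,622),(718,140),12)]:
    q,e=tri(t,T(*a),s,S(*b)); 
    ph=np.radians(-64);u=np.array([-np.cos(ph),-np.sin(ph)]);H=np.array([516.18,186.6])
    r=(q[:2]-H)@u; v=(q[:2]-H)@np.array([-u[1],u[0]])
    th=brentq(lambda th:45+152*np.sin(th)+h*np.cos(th)-q[2],-.3,1.2)
    thr=brentq(lambda th:152*np.cos(th)-h*np.sin(th)-r,.05,1.2)
    print(n,q.round(1),round(e,1),"r",r.round(1),"lat",v.round(1),"tilt",np.degrees(th).round(1),"from r",np.degrees(thr).round(1))
# fin slope from the top cam and TCP
for p in [(20,405),(48,455),(205,290),(250,340)]: print(onz(t,*T(*p),140).round(1))
```

```text
botL [519.7 331.2 126.3] 1.0 r 128.4 lat -66.5 tilt 30.8 from r 30.9
botR [399.7 272.9 130.7] 1.5 r 128.6 lat 66.8 tilt 32.8 from r 30.7
topL [521.8 327.1 132. ] 1.6 r 123.8 lat -66.7 tilt 30.3 from r 31.2
topR [402.2 268.8 136.7] 0.6 r 123.8 lat 66.4 tilt 32.4 from r 31.2
[449.7 337.6 140. ]
[438.9 331.8 140. ]
[473.  297.2 140. ]
[462.  287.8 140. ]
```

Run:
```python
from h import *
t=cam("top"); s=cam("scene")
crop(t,345,250,390,315,9,"pics/t9.png"); crop(s,355,215,440,245,9,"pics/s9.png")
```

```text
(no output)
```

View pics/t9.png

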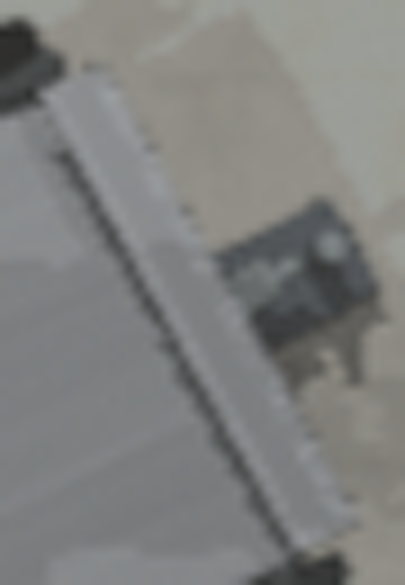

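View pics/s9.png

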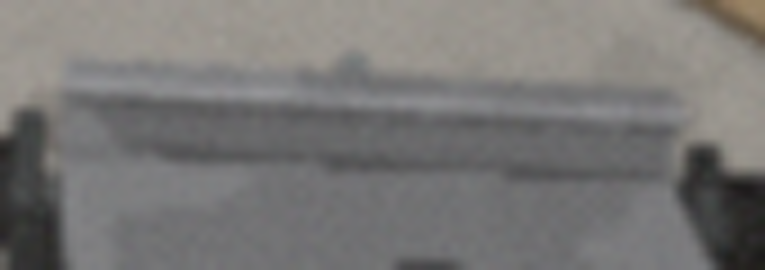

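Run:
```python
from h import *
t=cam("top"); s=cam("scene")
T=lambda x,y:(345+x/9-.44,250+y/9-.44)
S=lambda x,y:(355+x/9-.44,215+y/9-.44)
ph=np.radians(-64);u=np.array([-np.cos(ph),-np.sin(ph)]);H=np.array([516.18,186.6])
for n,a,b in [("outL",(100,68),(65,62)),("outR",(352,520),(684,95)),("post",(328,245),(353,57))]:
    q,e=tri(t,T(*a),s,S(*b)); print(n,q.round(1),round(e,1),"r",((q[:2]-H)@u).round(1),"lat",((q[:2]-H)@[-u[1],u[0]]).round(1))
for th in(29,30,31,32):
    c,k=np.cos(np.radians(th)),np.sin(np.radians(th)); print(th,"out r,z",-8*c-30*k,45-8*k+30*c,"top far",152*c-12*k,45+152*k+12*c)
```

```text
outL [585.3 200.4  66.8] 0.1 r -17.9 lat -68.2
outR [463.7 141.1  68.3] 3.6 r -17.9 lat 67.1
post [540.3 140.1  38.7] 0.5 r -52.4 lat -1.3
29 out r,z -21.541246264505276 67.36011425221118 top far 127.12448004223212 129.186498763116
30 out r,z -21.928203230275507 66.98076211353316 top far 125.6358613752347 131.39230484541326
31 out r,z -22.308480652918526 66.59471442178294 top far 124.10897280780043 133.5717949947536
32 out r,z -22.681962696247556 66.20208877082715 top far 122.54427944497829 135.72430531732425
```

The plate's tilt comes out at about 30–31° both by camera and by the arm's arc, and the swivel is aligned. I'll go down to the board's rib and grip it.

Emit:
arm_command --targets '[[[1, 55, 0, 0, 0, 0, 0], [1, 110, 0, 0, 0, 0, 0], [1, 140, 0, 0, 0, 0, 0], [1, 156, 0, 0, 0, 0, 0], [1, 156, 0, 0, 0, 0, 0], [0, 156, 0, 0, 0, 0, 0], [0, 156, 0, 0, 0, 0, 0], [0, 156, 0, 0, 0, 0, 0], [0, 156, 0, 0, 0, 0, 0], [0, 156, 0, 0, 0, 0, 0], [0, 156, 0, 0, 0, 0, 0]]]' --squeeze 80

```text
clock: 9.32
tool_pos: [506.3, -11.0, 15.1]
tool_rot: [0.089, 1.569, -0.129]
wrist_force: [-1.1, -0.4, 7.0]
opening: 0.174
```

Run:
```python
from h import *
applied([156,0,0,0,0,0])
s=cam("scene"); t=cam("top")
crop(s,370,100,500,240,4,"pics/s10.png"); crop(t,375,235,480,345,5,"pics/t10.png")
```

```text
t 9.32 cmd [505.8 -10.7  14.3] meas [506.3 -11.   15.1] err [ 0.5 -0.3  0.8] rotErrDeg [-0.03 -0.06 -0.01] F [-1.1 -0.4  7. ] op 0.174 q [ 0.24  0.57 -0.34  2.04  0.34  0.57  1.03]
```

View pics/s10.png

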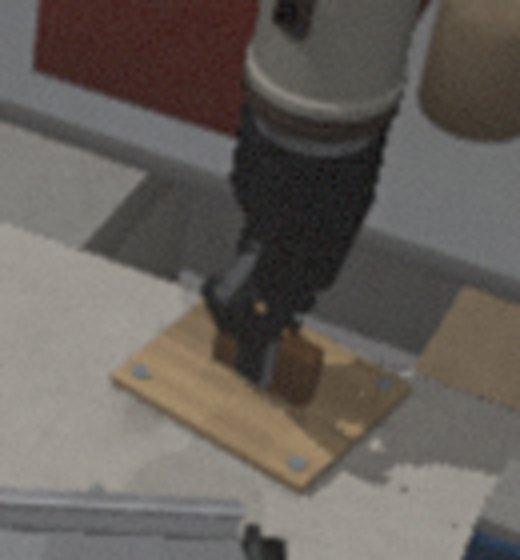

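View pics/t10.png

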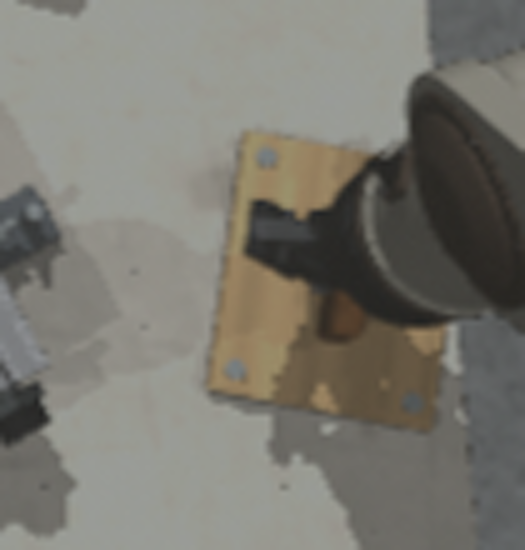

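Run:
```python
from h import *
t=cam("top"); s=cam("scene")
T=lambda x,y:(375+x/5-.4,235+y/5-.4); S=lambda x,y:(370+x/4-.375,100+y/4-.375)
a,b,c=[onz(t,*T(*p),8)[:2] for p in[(243,130),(208,390),(437,430)]]
print(a,b,c,"len",np.linalg.norm(a-b),np.linalg.norm(b-c),"yaw",np.degrees(np.arctan2(*(a-b)[::-1])),"perp",np.degrees(np.arctan2(*(b-c)[::-1])),"centre top",(a+c)/2)
d=[onz(s,*S(*p),8)[:2] for p in[(113,378),(300,488),(412,385)]]
print(d,"centre scene",(d[0]+d[2])/2,"len",np.linalg.norm(d[0]-d[1]),np.linalg.norm(d[1]-d[2]),"yaw",np.degrees(np.arctan2(*(d[0]-d[1])[::-1])))
```

```text
[581.7476291   29.82087374] [454.85111042  56.49983662] [432.21967597 -52.31361008] len 129.6707118580791 111.14201728850702 yaw -11.873051920693023 perp 78.2509059748425 centre top [506.98365253 -11.24636817]
[array([578.18537461,  30.69841059]), array([455.2106156 ,  57.56231844]), array([431.53197139, -49.82881121])] centre scene [504.858673    -9.56520031] len 125.8747826155751 109.97060024328239 yaw -12.322714366796532
```

```bash
cat >> h.py <<'E'
PH=np.radians(-64.); TH=np.radians(30.5); HG=np.array([516.2,186.6,45.]); U=np.array([-np.cos(PH),-np.sin(PH),0]); LAT=np.array([np.cos(np.radians(26)),np.sin(np.radians(26)),0]); Z=np.array([0,0,1.])
def bpose(s,h,phi,lat=0,off=15):
    xp=U*np.cos(TH)+Z*np.sin(TH); n=-U*np.sin(TH)+Z*np.cos(TH)
    a=TH+phi; xb=U*np.cos(a)+Z*np.sin(a); nb=-U*np.sin(a)+Z*np.cos(a)
    low=HG+s*xp+(12+h)*n; tcp=low+65*xb+off*nb+lat*LAT
    return tcp,tool(-nb,LAT)
E
python3 - <<'E'
from h import *
p,R=getcmd()
print(bpose(20,60,.25)[0])
setp=(p+np.array([0,0,160]),R)
print("via from lift",rel(*bpose(20,60,.25),ref=setp).round(3))
E
```

```text
[509.09014014 201.17737298 173.64770461]
via from lift [  0.76  207.579 -42.603   0.852   0.728   0.351]
```

Emit:
arm_command --targets '[[[0, -30, 0, 0, 0, 0, 0], [0, -90, 0, 0, 0, 0, 0], [0, -150, 0, 0, 0, 0, 0], [0, -160, 0, 0, 0, 0, 0], [0, -160, 0, 0, 0, 0, 0]]]'

```text
clock: 10.15
tool_pos: [505.5, -11.1, 174.3]
tool_rot: [-0.023, 1.57, -0.242]
wrist_force: [-0.2, -0.7, -3.5]
opening: 0.171
```

Run:
```python
from h import *
applied([-160,0,0,0,0,0])
v=rel(*bpose(20,60,.25)); print(v.round(3))
```

```text
t 10.15 cmd [505.7 -10.8 174.3] meas [505.5 -11.1 174.3] err [-0.2 -0.3 -0. ] rotErrDeg [-0.03 -0.03 -0.02] F [-0.2 -0.7 -3.5] op 0.171 q [ 0.35  0.31 -0.45  1.96  0.17  0.9   1.16]
[  0.76  207.645 -42.556   0.852   0.728   0.351]
```

Emit:
arm_command --targets '[[[0, 1, 207.6, -42.5, 0.852, 0.728, 0.351], [0, 1, 207.6, -42.5, 0.852, 0.728, 0.351], [0, 1, 207.6, -42.5, 0.852, 0.728, 0.351], [0, 1, 207.6, -42.5, 0.852, 0.728, 0.351], [0, 1, 207.6, -42.5, 0.852, 0.728, 0.351], [0, 1, 207.6, -42.5, 0.852, 0.728, 0.351], [0, 1, 207.6, -42.5, 0.852, 0.728, 0.351], [0, 1, 207.6, -42.5, 0.852, 0.728, 0.351], [0, 1, 207.6, -42.5, 0.852, 0.728, 0.351], [0, 1, 207.6, -42.5, 0.852, 0.728, 0.351]]]'

```text
clock: 11.4
tool_pos: [509.0, 202.4, 174.2]
tool_rot: [3.139, 0.789, 2.025]
wrist_force: [0.2, -0.8, -3.3]
opening: 0.178
```

Run:
```python
from h import *
applied([1,207.6,-42.5,.852,.728,.351])
t=cam("top"); s=cam("scene")
crop(t,275,220,435,347,5,"pics/t11.png"); crop(s,310,130,500,330,3,"pics/s11.png")
```

```text
t 11.4 cmd [509.1 201.1 173.4] meas [509.  202.4 174.2] err [-0.1  1.3  0.8] rotErrDeg [-0.01 -0.13  0.18] F [ 0.2 -0.8 -3.3] op 0.178 q [ 0.36  0.66 -0.5   1.74 -0.46  1.16  0.63]
```

View pics/t11.png

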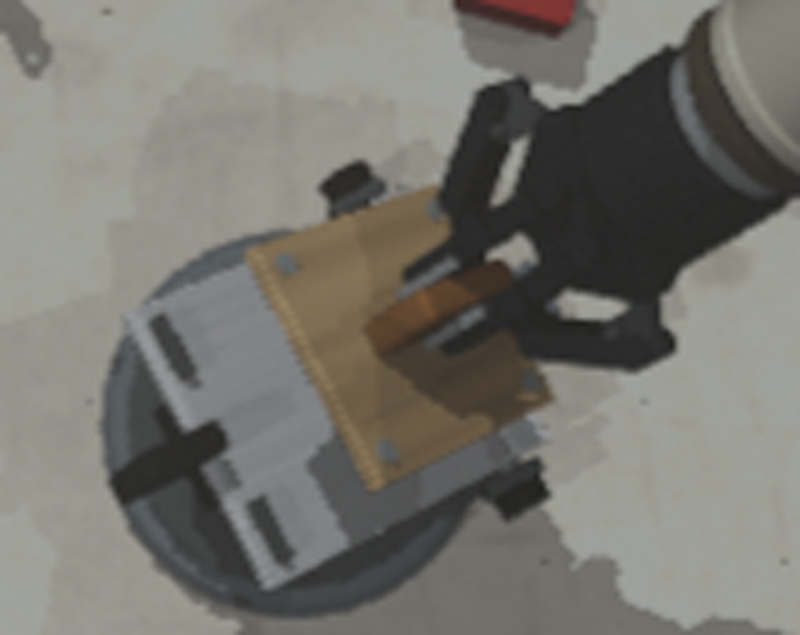

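View pics/s11.png

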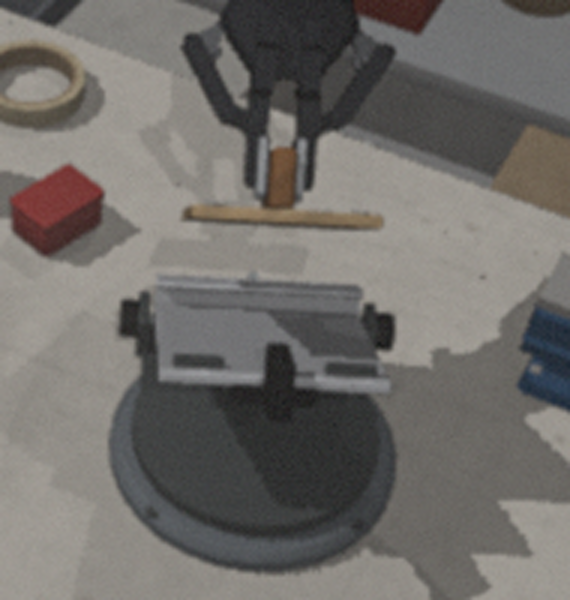

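The board hangs parallel to the plate and is laterally centred, with the rib in line with the fin. I'll check its upper edge against the plan.

Run:
```python
from h import *
t=cam("top"); s=cam("scene")
T=lambda x,y:(275+x/5-.4,220+y/5-.4); S=lambda x,y:(310+x/3-.33,130+y/3-.33)
p,R=bpose(20,60,.25); 
for n,a,b,l in[("L",(248,258),(186,217),1),("R",(373,490),(381,226),-1)]:
    q,e=tri(t,T(*a),s,S(*b)); 
    ex=p+R@np.array([15,55*l,-65]); print(n,q.round(1),round(e,1),"expected",ex.round(1))
for l,s_,h,ph in [(0,20,12,.25),(0,18,3,.22),(0,12,2.5,.2),(0,8,2,.15),(0,5,2,.10),(0,5,1,.05),(0,5,-1,0)]:
    print(s_,h,ph,rel(*bpose(s_,h,ph)).round(3))
```

```text
L [534.5 275.5 207.5] 4.4 expected [533.7 276.2 208.8]
R [436.3 227.9 210.2] 0.7 expected [434.8 228.  208.8]
20 12 0.25 [ 4.6385e+01 -3.1000e-02  1.1664e+01 -0.0000e+00 -0.0000e+00 -0.0000e+00]
18 3 0.22 [ 5.6566e+01 -3.4000e-02  1.5410e+01 -0.0000e+00 -3.0000e-02 -0.0000e+00]
12 2.5 0.2 [ 5.6876e+01 -3.3000e-02  2.1099e+01 -0.0000e+00 -5.0000e-02 -0.0000e+00]
8 2 0.15 [ 5.9667e+01 -3.3000e-02  2.4595e+01 -0.0000e+00 -1.0000e-01 -0.0000e+00]
5 2 0.1 [ 6.2242e+01 -3.3000e-02  2.7163e+01 -0.0000e+00 -1.5000e-01 -0.0000e+00]
5 1 0.05 [ 6.6542e+01 -3.5000e-02  2.7239e+01 -0.0000e+00 -2.0000e-01 -0.0000e+00]
5 -1 0 [ 7.1814e+01 -3.7000e-02  2.7728e+01 -0.0000e+00 -2.5000e-01 -0.0000e+00]
```

The board matches the arm's pose within 1.5 mm. The camera tilt reading of about 31° disagrees slightly with the arm's figure, so I'll recheck the plate's starting tilt in the first pictures.

Run:
```python
from h import *
import cv2
a=cv2.imread("pics/top0.png")[265:340,280:330]; cv2.imwrite("pics/z1.png",cv2.resize(a,None,fx=8,fy=8,interpolation=cv2.INTER_CUBIC))
a=cv2.imread("pics/scene0.png")[260:310,340:420]; cv2.imwrite("pics/z2.png",cv2.resize(a,None,fx=9,fy=9,interpolation=cv2.INTER_CUBIC))
```

```text
(no output)
```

View pics/z1.png

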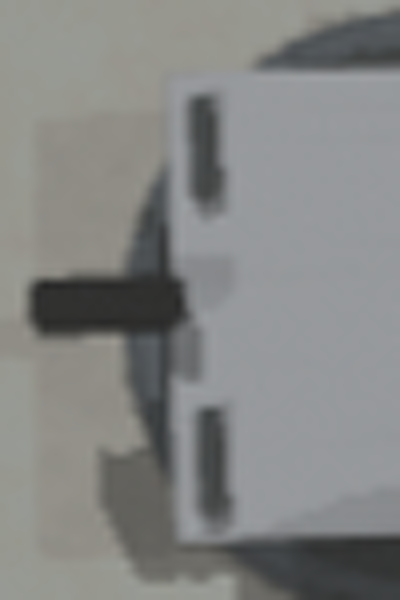

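View pics/z2.png

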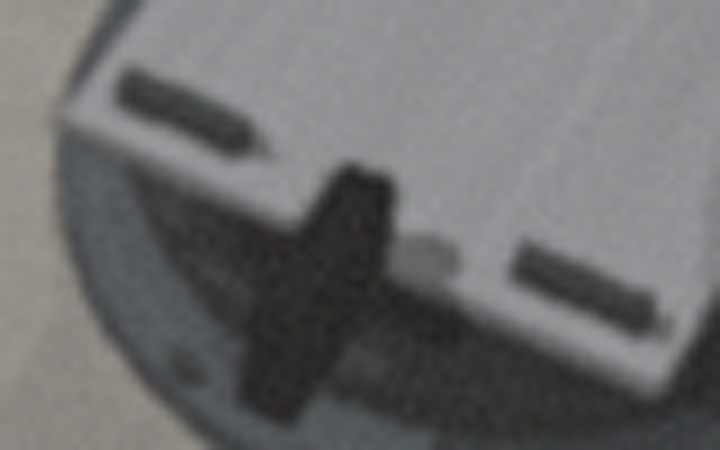

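Run:
```python
from h import *
from scipy.optimize import minimize_scalar
t=cam("top"); s=cam("scene")
T=lambda x,y:(280+x/8-.44,265+y/8-.44); S=lambda x,y:(340+x/9-.44,260+y/9-.44)
for a,b in[((168,73),(63,119)),((180,543),(658,396))]:
    f=lambda z: np.linalg.norm((onz(t,*T(*a),z)-onz(s,*S(*b),z-8))[:2])
    r=minimize_scalar(f,bounds=(30,120),method="bounded"); print(r.x,r.fun,np.degrees(np.arcsin((r.x-57)/152)), onz(t,*T(*a),r.x))
```

```text
72.40711962561268 0.20991590675817587 5.817642116777689 [549.25605418 330.88497161  72.40711963]
68.70587487469375 0.3498160724206611 4.416855095443408 [414.79804412 330.40800555  68.70587487]
```

The two readings together put the tilt at about 31–32.5°, a little high. There's plenty of time, so I'll set the board back on the bench, correct the tilt, then mount.

Run:
```python
from h import *
th=np.radians(77.5); Rb=tool([0,0,-1],[np.cos(th),np.sin(th),0])
print(rel([505.7,-10.8,110],Rb).round(3)); print(rel([505.7,-10.8,15],Rb).round(3))
```

```text
[-88.301 -95.914 178.736  -0.852  -0.728  -0.351]
[-20.931 -95.924 245.716  -0.852  -0.728  -0.351]
```

Emit:
arm_command --targets '[[[0, -109.6, -95.9, 157.6, -0.852, -0.728, -0.351], [0, -109.6, -95.9, 157.6, -0.852, -0.728, -0.351], [0, -109.6, -95.9, 157.6, -0.852, -0.728, -0.351], [0, -109.6, -95.9, 157.6, -0.852, -0.728, -0.351], [0, -109.6, -95.9, 157.6, -0.852, -0.728, -0.351], [0, -109.6, -95.9, 157.6, -0.852, -0.728, -0.351], [0, -109.6, -95.9, 157.6, -0.852, -0.728, -0.351], [0, -109.6, -95.9, 157.6, -0.852, -0.728, -0.351], [0, -75, -95.9, 191.9, -0.852, -0.728, -0.351], [0, -40, -95.9, 226.5, -0.852, -0.728, -0.351], [0, -24, -95.9, 242.5, -0.852, -0.728, -0.351], [0, -20.9, -95.9, 245.7, -0.852, -0.728, -0.351]]]'

```text
clock: 13.2
tool_pos: [504.1, -12.2, 14.4]
tool_rot: [-2.792, 1.564, -3.015]
wrist_force: [-18.3, -0.8, 51.2]
opening: 0.175
```

Run:
```python
from h import *
applied([-20.9,-95.9,245.7,-.852,-.728,-.351])
```

```text
t 13.2 cmd [505.7 -10.8  15. ] meas [504.1 -12.2  14.4] err [-1.6 -1.4 -0.5] rotErrDeg [-0.07  0.41 -0.28] F [-18.3  -0.8  51.2] op 0.175 q [ 0.26  0.58 -0.36  2.04  0.35  0.59  1.01]
```

Emit:
arm_command --targets '[[[0, -1, 0, 0, 0, 0, 0], [0.3, -1, 0, 0, 0, 0, 0], [1, -1, 0, 0, 0, 0, 0], [1, -1, 0, 0, 0, 0, 0], [1, -1, 0, 0, 0, 0, 0], [1, -50, 0, 0, 0, 0, 0], [1, -110, 0, 0, 0, 0, 0], [1, -170, 0, 0, 0, 0, 0], [1, -215, 0, 0, 0, 0, 0], [1, -215, 0, 0, 0, 0, 0]]]'

```text
clock: 14.45
tool_pos: [508.4, -10.7, 234.1]
tool_rot: [0.12, 1.562, -0.098]
wrist_force: [0.7, 0.2, -0.5]
opening: 1.004
```

Run:
```python
from h import *
applied([-215,0,0,0,0,0])
# fin grip pose (commanded then)
ph=PH; w=np.array([-np.sin(ph),np.cos(ph),0])
t0=tool([0,0,-1],LAT); Q=Ro.from_rotvec(.484*w).as_matrix(); Rf=Q@t0
pf=np.array([450.7,318.9,129.7])
print(rel(pf-Rf[:,0]*110,Rf).round(3), Rf.round(3))
```

```text
t 14.45 cmd [505.6 -10.8 230. ] meas [508.4 -10.7 234.1] err [2.8 0.2 4.1] rotErrDeg [-0.07 -0.47 -0.  ] F [ 0.7  0.2 -0.5] op 1.004 q [ 0.4   0.24 -0.5   1.9   0.14  1.02  1.19]
[ 3.00600e+00  2.69984e+02 -9.30830e+01  8.81000e-01  4.51000e-01
  2.17000e-01] [[-0.204  0.899  0.388]
 [ 0.418  0.438 -0.796]
 [-0.885 -0.    -0.465]]
```

Emit:
arm_command --targets '[[[1, 3, 270, -93, 0.881, 0.451, 0.217], [1, 3, 270, -93, 0.881, 0.451, 0.217], [1, 3, 270, -93, 0.881, 0.451, 0.217], [1, 3, 270, -93, 0.881, 0.451, 0.217], [1, 3, 270, -93, 0.881, 0.451, 0.217], [1, 3, 270, -93, 0.881, 0.451, 0.217], [1, 3, 270, -93, 0.881, 0.451, 0.217], [1, 3, 270, -93, 0.881, 0.451, 0.217], [1, 3, 270, -93, 0.881, 0.451, 0.217]]]'

```text
clock: 15.58
tool_pos: [473.3, 273.0, 227.1]
tool_rot: [3.141, 1.087, 2.025]
wrist_force: [0.2, 1.0, 0.2]
opening: 1.0
```

Run:
```python
from h import *
applied([3,270,-93,.881,.451,.217])
w=np.array([-np.sin(PH),np.cos(PH),0])
p,R=getcmd(); pf=p+R[:,0]*110
for a in(0,-.015,-.03):
    Q=Ro.from_rotvec(a*w).as_matrix(); print(a,rel(HG+Q@(pf-HG),Q@R).round(3))
```

```text
t 15.57 cmd [473.2 272.9 227.1] meas [473.3 273.  227.1] err [0.  0.1 0. ] rotErrDeg [-0.01 -0.03  0.05] F [0.2 1.  0.2] op 1.0 q [ 0.16  0.41 -0.54  1.82 -0.32  1.04  0.28]
0 [110.   0.   0.   0.   0.   0.]
-0.015 [ 1.12552e+02  0.00000e+00 -7.50000e-02  0.00000e+00 -1.50000e-02
 -0.00000e+00]
-0.03 [ 1.15104e+02  0.00000e+00 -1.11000e-01  0.00000e+00 -3.00000e-02
 -0.00000e+00]
```

Emit:
arm_command --targets '[[[1, 50, 0, 0, 0, 0, 0], [1, 95, 0, 0, 0, 0, 0], [1, 110, 0, 0, 0, 0, 0], [1, 110, 0, 0, 0, 0, 0], [0, 110, 0, 0, 0, 0, 0], [0, 110, 0, 0, 0, 0, 0], [0, 110, 0, 0, 0, 0, 0], [0, 110, 0, 0, 0, 0, 0], [0, 110, 0, 0, 0, 0, 0], [0, 112.6, 0, 0, 0, -0.015, 0], [0, 115.1, 0, 0, 0, -0.03, 0], [0, 115.1, 0, 0, 0, -0.03, 0]]]' --squeeze 60

```text
clock: 17.08
tool_pos: [450.0, 321.1, 125.5]
tool_rot: [3.14, 1.117, 2.024]
wrist_force: [-0.0, -2.1, 4.0]
opening: 0.154
```

Run:
```python
from h import *
applied([115.1,0,0,0,-.03,0])
```

```text
t 17.07 cmd [449.7 321.  125.2] meas [450.  321.1 125.5] err [0.2 0.  0.3] rotErrDeg [-0.01 -0.05  0.04] F [-0.  -2.1  4. ] op 0.154 q [ 0.03  0.53 -0.53  1.91 -0.28  0.79  0.22]
```

Emit:
arm_command --targets '[[[0, 0, 0, 0, 0, 0, 0], [0.5, 0, 0, 0, 0, 0, 0], [1, 0, 0, 0, 0, 0, 0], [1, 0, 0, 0, 0, 0, 0], [1, -40, 0, 0, 0, 0, 0], [1, -90, 0, 0, 0, 0, 0], [1, -115, 0, 0, 0, 0, 0]]]'

```text
clock: 17.95
tool_pos: [473.5, 275.0, 230.7]
tool_rot: [3.135, 1.118, 2.017]
wrist_force: [0.5, -0.3, -0.5]
opening: 0.998
```

Run:
```python
from h import *
applied([-115,0,0,0,0,0])
th=np.radians(77.5)
print(rel([505.7,-10.8,170],tool([0,0,-1],[np.cos(th),np.sin(th),0])).round(3))
```

```text
t 17.95 cmd [471.9 275.7 228.5] meas [473.5 275.  230.7] err [ 1.7 -0.7  2.1] rotErrDeg [ 0.02 -0.17 -0.09] F [ 0.5 -0.3 -0.5] op 0.998 q [ 0.14  0.39 -0.53  1.82 -0.3   1.04  0.25]
[-6.68770e+01 -9.51800e+01  2.70413e+02 -8.83000e-01 -4.23000e-01
 -2.04000e-01]
```

Emit:
arm_command --targets '[[[1, -67, -95, 270.5, -0.883, -0.423, -0.204], [1, -67, -95, 270.5, -0.883, -0.423, -0.204], [1, -67, -95, 270.5, -0.883, -0.423, -0.204], [1, -67, -95, 270.5, -0.883, -0.423, -0.204], [1, -67, -95, 270.5, -0.883, -0.423, -0.204], [1, -67, -95, 270.5, -0.883, -0.423, -0.204], [1, -67, -95, 270.5, -0.883, -0.423, -0.204], [1, -67, -95, 270.5, -0.883, -0.423, -0.204], [1, -67, -95, 270.5, -0.883, -0.423, -0.204]]]'

```text
clock: 19.08
tool_pos: [506.3, -9.9, 170.2]
tool_rot: [1.535, 1.57, 1.318]
wrist_force: [-0.7, -0.0, 0.8]
opening: 0.996
```

Run:
```python
from h import *
applied([-67,-95,270.5,-.883,-.423,-.204])
t=cam("top"); s=cam("scene")
crop(t,295,275,345,340,10,"pics/t12.png"); crop(s,355,240,445,270,8.5,"pics/s12.png"); crop(t,345,245,480,345,5,"pics/t12b.png")
```

```text
t 19.07 cmd [505.9 -10.8 170.1] meas [506.3  -9.9 170.2] err [0.4 1.  0.2] rotErrDeg [ 0.04 -0.01  0.03] F [-0.7 -0.   0.8] op 0.996 q [ 0.38  0.33 -0.49  1.96  0.2   0.9   1.14]
```

View pics/t12.png

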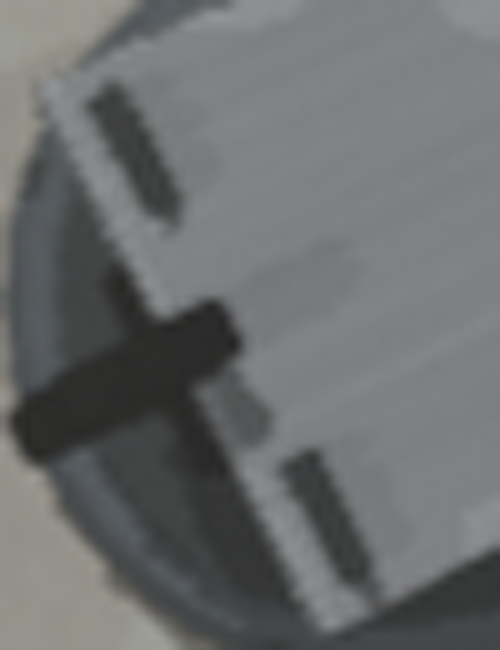

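View pics/s12.png

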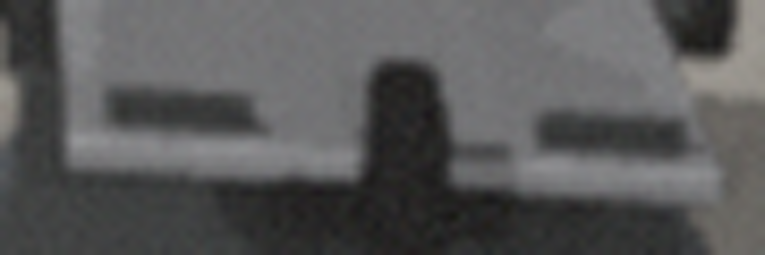

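View pics/t12b.png

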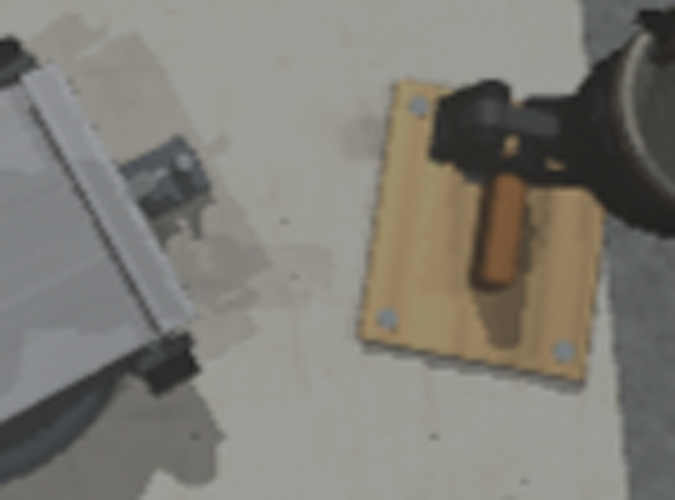

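Run:
```python
from h import *
t=cam("top"); s=cam("scene")
T=lambda x,y:(295+x/10-.45,275+y/10-.45)
S=lambda x,y:(355+x/8.5-.44,240+y/8.5-.44)
from scipy.optimize import brentq
zs=[]
for n,a,b,h in [("botL",(35,92),(68,170),4),("botR",(318,632),(720,202),4),("topL",(53,78),(68,132),12),("topR",(340,622),(716,163),12)]:
    q,e=tri(t,T(*a),s,S(*b)); r=(q-HG)@U
    th=brentq(lambda th:45+152*np.sin(th)+h*np.cos(th)-q[2],-.3,1.2); zs.append(np.degrees(th))
    print(n,q.round(1),round(e,1),"r",r.round(1),"lat",((q-HG)@LAT).round(1),"tilt",np.degrees(th).round(1),"from r",np.degrees(brentq(lambda th:152*np.cos(th)-h*np.sin(th)-r,.05,1.2)).round(1))
print(np.mean(zs))
T2=lambda x,y:(345+x/5-.4,245+y/5-.4)
c=[onz(t,*T2(*p),8)[:2] for p in[(395,80),(360,340),(583,380)]]; print(c,(c[0]+c[2])/2,np.degrees(np.arctan2(*(c[0]-c[1])[::-1])))
```

```text
botL [518.9 334.  123.7] 0.7 r 131.3 lat 67.0 tilt 29.6 from r 28.8
botR [399.  275.  125.8] 2.4 r 130.8 lat -66.6 tilt 30.6 from r 29.1
topL [521.3 329.7 129.9] 0.2 r 126.4 lat 67.3 tilt 29.3 from r 29.5
topR [401.8 270.4 131.5] 0.6 r 125.5 lat -66.1 tilt 30.0 from r 30.1
29.895130306673384
[array([581.71497455,  28.83112319]), array([454.81985223,  55.53323949]), array([432.28170871, -50.38954468])] [506.99834163 -10.77921075] -11.883190203113205
```

The tilt now reads 29.9° by height and 29.4° by reach, and the board is back at (507, −11). I'll grip it again.

Emit:
arm_command --targets '[[[1, 55, 0, 0, 0, 0, 0], [1, 110, 0, 0, 0, 0, 0], [1, 140, 0, 0, 0, 0, 0], [1, 156, 0, 0, 0, 0, 0], [1, 156, 0, 0, 0, 0, 0], [0, 156, 0, 0, 0, 0, 0], [0, 156, 0, 0, 0, 0, 0], [0, 156, 0, 0, 0, 0, 0], [0, 156, 0, 0, 0, 0, 0], [0, 156, 0, 0, 0, 0, 0], [0, 156, 0, 0, 0, 0, 0]]]' --squeeze 80

```text
clock: 20.65
tool_pos: [506.5, -11.0, 14.8]
tool_rot: [-0.154, 1.57, -0.372]
wrist_force: [-1.0, -0.1, 6.7]
opening: 0.173
```

```bash
sed -i 's/TH=np.radians(30.5)/TH=np.radians(29.9)/' h.py
python3 - <<'E'
from h import *
applied([156,0,0,0,0,0])
E
```

```text
t 20.65 cmd [505.9 -10.8  14.1] meas [506.5 -11.   14.8] err [ 0.6 -0.2  0.7] rotErrDeg [-0.03 -0.06 -0.01] F [-1.  -0.1  6.7] op 0.173 q [ 0.28  0.58 -0.38  2.04  0.38  0.58  0.99]
```

Emit:
arm_command --targets '[[[0, -30, 0, 0, 0, 0, 0], [0, -90, 0, 0, 0, 0, 0], [0, -150, 0, 0, 0, 0, 0], [0, -160, 0, 0, 0, 0, 0], [0, -160, 0, 0, 0, 0, 0]]]'

```text
clock: 21.28
tool_pos: [505.7, -11.2, 174.0]
tool_rot: [-0.775, 1.57, -0.993]
wrist_force: [-0.1, 0.3, -3.1]
opening: 0.179
```

Run:
```python
from h import *
applied([-160,0,0,0,0,0])
print(rel(*bpose(20,60,.25)).round(3))
```

```text
t 21.27 cmd [505.9 -10.8 174.1] meas [505.7 -11.2 174. ] err [-0.2 -0.4 -0.1] rotErrDeg [-0.04 -0.02 -0.02] F [-0.1  0.3 -3.1] op 0.179 q [ 0.4   0.32 -0.51  1.96  0.2   0.9   1.14]
[  0.606 208.736 -43.609   0.853   0.718   0.346]
```

Emit:
arm_command --targets '[[[0, 0.6, 208.7, -43.6, 0.853, 0.718, 0.346], [0, 0.6, 208.7, -43.6, 0.853, 0.718, 0.346], [0, 0.6, 208.7, -43.6, 0.853, 0.718, 0.346], [0, 0.6, 208.7, -43.6, 0.853, 0.718, 0.346], [0, 0.6, 208.7, -43.6, 0.853, 0.718, 0.346], [0, 0.6, 208.7, -43.6, 0.853, 0.718, 0.346], [0, 0.6, 208.7, -43.6, 0.853, 0.718, 0.346], [0, 0.6, 208.7, -43.6, 0.853, 0.718, 0.346], [0, 0.6, 208.7, -43.6, 0.853, 0.718, 0.346], [0, 0.6, 208.7, -43.6, 0.853, 0.718, 0.346]]]'

```text
clock: 22.52
tool_pos: [508.4, 203.6, 174.2]
tool_rot: [3.139, 0.8, 2.026]
wrist_force: [-0.8, 0.4, -2.5]
opening: 0.173
```

Run:
```python
from h import *
applied([.6,208.7,-43.6,.853,.718,.346])
for s_,h,ph in [(20,25,.25),(20,8,.25),(18,3,.22),(12,2.5,.2),(8,2,.15),(5,2,.10),(5,1,.05),(5,-1,0)]:
    print(s_,h,ph,rel(*bpose(s_,h,ph)).round(3))
```

```text
t 22.52 cmd [508.5 202.4 173.5] meas [508.4 203.6 174.2] err [-0.1  1.3  0.7] rotErrDeg [-0.02 -0.13  0.17] F [-0.8  0.4 -2.5] op 0.173 q [ 0.39  0.67 -0.55  1.74 -0.42  1.14  0.6 ]
20 25 0.25 [ 3.3943e+01  2.4000e-02  8.6280e+00 -0.0000e+00  0.0000e+00  0.0000e+00]
20 8 0.25 [ 5.0415e+01  2.9000e-02  1.2829e+01 -0.0000e+00  0.0000e+00  0.0000e+00]
18 3 0.22 [ 5.6723e+01  3.1000e-02  1.5581e+01 -0.0000e+00 -3.0000e-02  0.0000e+00]
12 2.5 0.2 [ 5.7035e+01  3.3000e-02  2.1270e+01 -0.0000e+00 -5.0000e-02  0.0000e+00]
8 2 0.15 [ 5.9828e+01  3.5000e-02  2.4764e+01 -0.0000e+00 -1.0000e-01  0.0000e+00]
5 2 0.1 [ 6.2404e+01  3.6000e-02  2.7331e+01 -0.0000e+00 -1.5000e-01  0.0000e+00]
5 1 0.05 [ 6.6704e+01  3.7000e-02  2.7405e+01 -0.0000e+00 -2.0000e-01  0.0000e+00]
5 -1 0 [ 7.1977e+01  3.8000e-02  2.7892e+01 -0.0000e+00 -2.5000e-01  0.0000e+00]
```

Emit:
arm_command --targets '[[[0, 20, 0, 5, 0, 0, 0], [0, 34, 0, 8.6, 0, 0, 0], [0, 44, 0, 11.2, 0, 0, 0], [0, 50.4, 0, 12.8, 0, 0, 0], [0, 53.5, 0, 14.2, 0, -0.015, 0], [0, 53.5, 0, 14.2, 0, -0.015, 0], [0, 53.5, 0, 14.2, 0, -0.015, 0]]]'

```text
clock: 23.4
tool_pos: [497.0, 226.6, 125.5]
tool_rot: [3.141, 0.815, 2.024]
wrist_force: [0.1, 0.0, -2.1]
opening: 0.173
```

Run:
```python
from h import *
applied([53.5,0,14.2,0,-.015,0])
t=cam("top"); s=cam("scene")
crop(t,285,230,405,340,5,"pics/t13.png"); crop(s,345,190,455,280,6,"pics/s13.png")
```

```text
t 23.4 cmd [496.6 226.7 125.2] meas [497.  226.6 125.5] err [ 0.4 -0.1  0.3] rotErrDeg [-0.01 -0.04 -0.01] F [ 0.1  0.  -2.1] op 0.173 q [ 0.35  0.72 -0.55  1.79 -0.42  1.02  0.61]
```

View pics/t13.png

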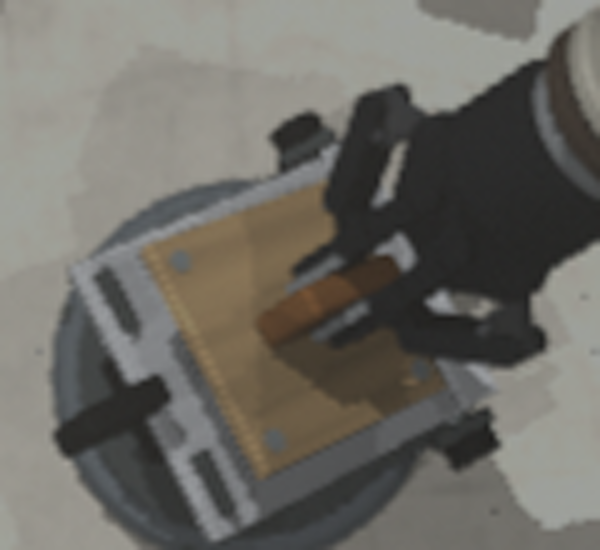

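View pics/s13.png

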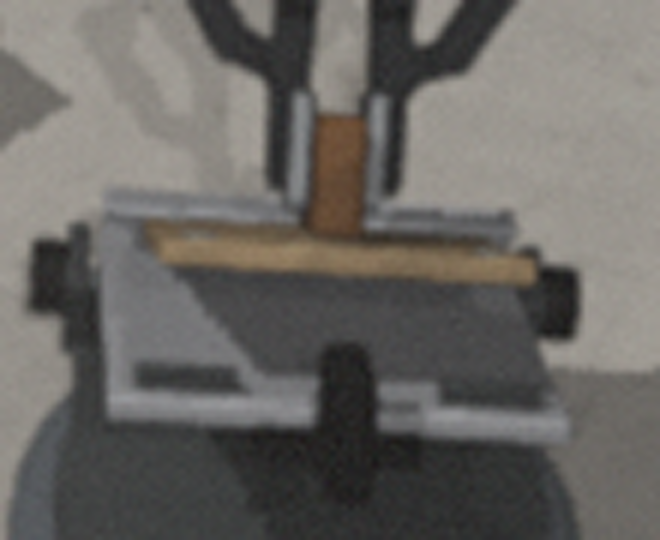

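The board is just above the plate, about square and centred, with its low edge clear of the lip. Next I'll lower it and slide it under the lip.

Run:
```python
from h import *
for s_,h,ph in [(19,5,.23),(17,3,.22),(12,2.5,.2),(8,2,.15),(5,2,.10),(5,1,.05),(5,0,0)]:
    print(s_,h,ph,rel(*bpose(s_,h,ph)).round(3))
```

```text
19 5 0.23 [ 0.879  0.03   0.039 -0.    -0.005  0.   ]
17 3 0.22 [ 3.01   0.031  2.305 -0.    -0.015  0.   ]
12 2.5 0.2 [ 3.641  0.033  7.016 -0.    -0.035  0.   ]
8 2 0.15 [ 6.486  0.035 10.468 -0.    -0.085  0.   ]
5 2 0.1 [ 9.1    0.036 12.996 -0.    -0.135  0.   ]
5 1 0.05 [13.401  0.037 13.005 -0.    -0.185  0.   ]
5 0 0 [17.708  0.038 13.181 -0.    -0.235  0.   ]
```

Emit:
arm_command --targets '[[[0, 0.9, 0, 0, 0, -0.005, 0], [0, 3, 0, 2.3, 0, -0.015, 0], [0, 3.3, 0, 4.7, 0, -0.025, 0], [0, 3.6, 0, 7, 0, -0.035, 0], [0, 5, 0, 8.7, 0, -0.06, 0], [0, 6.5, 0, 10.5, 0, -0.085, 0], [0, 6.5, 0, 10.5, 0, -0.085, 0], [0, 6.5, 0, 10.5, 0, -0.085, 0]]]'

```text
clock: 24.5
tool_pos: [498.0, 224.0, 113.4]
tool_rot: [-3.141, 0.899, 2.025]
wrist_force: [0.7, -0.6, -2.7]
opening: 0.17
```

Run:
```python
from h import *
applied([6.5,0,10.5,0,-.085,0])
print(get_state()["moment"])
t=cam("top"); s=cam("scene")
crop(t,285,230,405,340,5,"pics/t14.png"); crop(s,345,190,455,280,6,"pics/s14.png")
for s_,h,ph in [(8,2,.15),(5,2,.10),(5,1,.05),(5,0,0),(5,-1,0)]:
    print(s_,h,ph,rel(*bpose(s_,h,ph)).round(3))
```

```text
t 24.5 cmd [498.  223.9 113.3] meas [498.  224.  113.4] err [0.  0.1 0.1] rotErrDeg [-0.   -0.01  0.02] F [ 0.7 -0.6 -2.7] op 0.17 q [ 0.31  0.69 -0.52  1.81 -0.38  0.97  0.57]
[-0.91734367 -0.41234022  0.003915  ]
8 2 0.15 [-0.017  0.035 -0.03  -0.     0.     0.   ]
5 2 0.1 [ 2.803  0.036  2.267 -0.    -0.05   0.   ]
5 1 0.05 [ 7.088  0.037  1.91  -0.    -0.1    0.   ]
5 0 0 [11.395  0.038  1.72  -0.    -0.15   0.   ]
5 -1 0 [12.384  0.038  1.869 -0.    -0.15   0.   ]
```

View pics/t14.png

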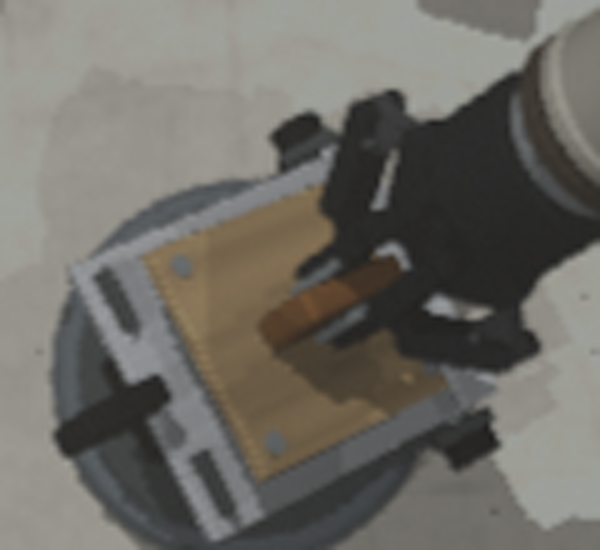

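View pics/s14.png

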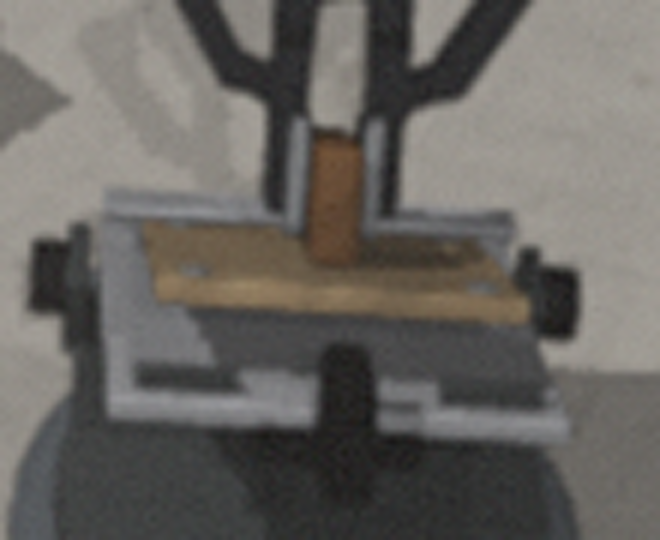

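The board has gone under the lip with no contact force, and the gap to its upper end matches the plan (31 mm measured, 33 mm expected). Next I'll lower the upper edge.

Emit:
arm_command --targets '[[[0, 1.4, 0, 1.1, 0, -0.025, 0], [0, 2.8, 0, 2.3, 0, -0.05, 0], [0, 5, 0, 2, 0, -0.075, 0], [0, 7.1, 0, 1.9, 0, -0.1, 0], [0, 9.2, 0, 1.8, 0, -0.125, 0], [0, 9.2, 0, 1.8, 0, -0.125, 0]]]'

```text
clock: 25.35
tool_pos: [495.6, 228.7, 105.3]
tool_rot: [3.141, 1.025, 2.026]
wrist_force: [-0.2, -0.2, -2.0]
opening: 0.173
```

Run:
```python
from h import *
applied([9.2,0,1.8,0,-.125,0]); print(get_state()["moment"])
for s_,h,ph in [(5,0.5,.025),(5,0,0),(5,-1,0)]:
    print(s_,h,ph,rel(*bpose(s_,h,ph)).round(3))
```

```text
t 25.35 cmd [496.1 227.7 105. ] meas [495.6 228.7 105.3] err [-0.5  1.   0.3] rotErrDeg [-0.01 -0.03  0.11] F [-0.2 -0.2 -2. ] op 0.173 q [ 0.22  0.63 -0.48  1.85 -0.32  0.89  0.48]
[-0.75868393 -0.39219161 -0.01007248]
5 0.5 0.025 [ 0.038  0.037 -0.011 -0.     0.     0.   ]
5 0 0 [ 2.168  0.038 -0.354 -0.    -0.025  0.   ]
5 -1 0 [ 3.167  0.038 -0.329 -0.    -0.025  0.   ]
```

Emit:
arm_command --targets '[[[0, 1.1, 0, -0.2, 0, -0.0125, 0], [0, 2.2, 0, -0.4, 0, -0.025, 0], [0, 2.2, 0, -0.4, 0, -0.025, 0], [0, 2.2, 0, -0.4, 0, -0.025, 0]]]'

```text
clock: 25.85
tool_pos: [495.5, 229.0, 103.2]
tool_rot: [-3.141, 1.049, 2.025]
wrist_force: [0.4, 0.4, -2.3]
opening: 0.171
```

Run:
```python
from h import *
applied([2.2,0,-.4,0,-.025,0]); print(get_state()["moment"])
t=cam("top"); s=cam("scene")
crop(t,285,230,405,340,5,"pics/t15.png"); crop(s,345,190,455,280,6,"pics/s15.png")
```

```text
t 25.85 cmd [495.4 229.1 103.3] meas [495.5 229.  103.2] err [ 0.1 -0.1 -0.1] rotErrDeg [-0.    0.   -0.01] F [ 0.4  0.4 -2.3] op 0.171 q [ 0.2   0.62 -0.47  1.85 -0.31  0.88  0.46]
[-0.75615896 -0.36754834  0.02656991]
```

View pics/t15.png

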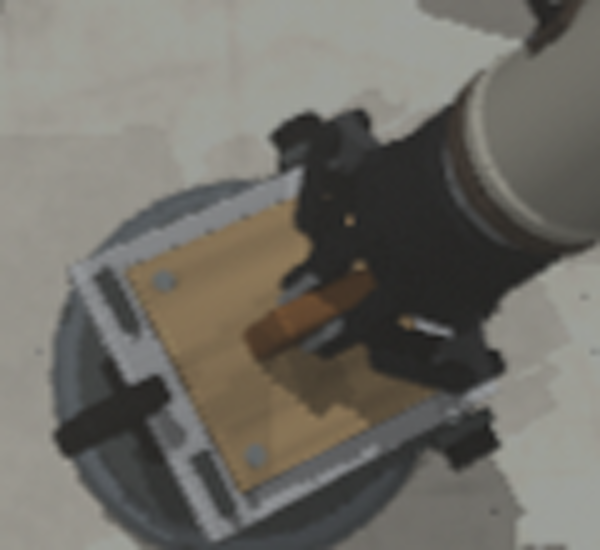

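View pics/s15.png

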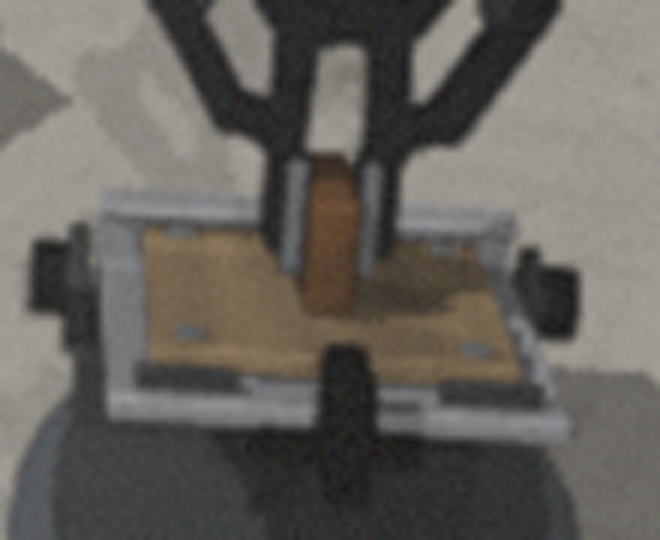

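The board is nearly down and in front of the stops, with no contact force yet. I'll ease it down further, with a slight bias toward the lip.

Emit:
arm_command --targets '[[[0, 0, 0, 1.5, 0, 0, 0], [0, 1, 0, 1.5, 0, 0, 0], [0, 2, 0, 1.5, 0, 0, 0], [0, 2, 0, 1.5, 0, 0, 0]]]'

```text
clock: 26.45
tool_pos: [496.0, 228.4, 101.1]
tool_rot: [-3.141, 1.05, 2.024]
wrist_force: [-0.6, -3.5, 3.4]
opening: 0.172
```

Run:
```python
from h import *
applied([2,0,1.5,0,0,0]); print(get_state()["moment"])
```

```text
t 26.45 cmd [495.6 228.8 100.8] meas [496.  228.4 101.1] err [ 0.4 -0.4  0.3] rotErrDeg [-0.02 -0.03 -0.01] F [-0.6 -3.5  3.4] op 0.172 q [ 0.2   0.62 -0.47  1.85 -0.31  0.87  0.46]
[-1.1339682   0.0772219   0.27008938]
```

Light contact of about 6 N, so the board is on the plate. I'll release it and back off.

Emit:
arm_command --targets '[[[0.22, 0.5, 0, 0, 0, 0, 0], [0.3, 0.5, 0, 0, 0, 0, 0], [0.5, 0, 0, 0, 0, 0, 0], [0.6, 0, 0, 0, 0, 0, 0], [0.6, 0, 0, 0, 0, 0, 0], [0.6, -30, 0, 0, 0, 0, 0], [0.6, -80, 0, 0, 0, 0, 0], [0.6, -130, 0, 0, 0, 0, 0]]]'

```text
clock: 27.45
tool_pos: [523.9, 170.1, 214.6]
tool_rot: [-3.139, 1.049, 2.027]
wrist_force: [1.0, -0.8, -0.9]
opening: 0.604
```

Run:
```python
from h import *
applied([-130,0,0,0,0,0])
th=np.radians(77.5)
print(rel([480,-10,230],tool([0,0,-1],[np.cos(th),np.sin(th),0])).round(3))
```

```text
t 27.45 cmd [524.  170.6 213.5] meas [523.9 170.1 214.6] err [-0.1 -0.5  1. ] rotErrDeg [0.   0.04 0.03] F [ 1.  -0.8 -0.9] op 0.604 q [ 0.29  0.49 -0.47  1.73 -0.31  1.15  0.47]
[ -85.513 -118.701  115.859   -0.878   -0.486   -0.234]
```

Emit:
arm_command --targets '[[[0.6, -85, -119, 116, -0.878, -0.486, -0.234], [0.6, -85, -119, 116, -0.878, -0.486, -0.234], [0.6, -85, -119, 116, -0.878, -0.486, -0.234], [0.6, -85, -119, 116, -0.878, -0.486, -0.234], [0.6, -85, -119, 116, -0.878, -0.486, -0.234], [0.6, -85, -119, 116, -0.878, -0.486, -0.234], [0.6, -85, -119, 116, -0.878, -0.486, -0.234]]]'

```text
clock: 28.32
tool_pos: [479.0, -9.2, 229.8]
tool_rot: [-0.989, 1.57, -1.206]
wrist_force: [0.6, 0.0, 0.6]
opening: 0.6
```

Run:
```python
from h import *
applied([-85,-119,116,-.878,-.486,-.234])
t=cam("top"); s=cam("scene")
crop(t,285,230,405,340,6,"pics/t16.png"); crop(s,345,190,455,290,6,"pics/s16.png")
cv2.imwrite("pics/t16f.png",t["image"][:,:,::-1])
```

```text
t 28.32 cmd [479.7 -10.  229.5] meas [479.   -9.2 229.8] err [-0.6  0.8  0.3] rotErrDeg [-0.02 -0.    0.06] F [0.6 0.  0.6] op 0.6 q [ 0.43  0.2  -0.52  1.97  0.12  1.01  1.21]
```

View pics/t16.png

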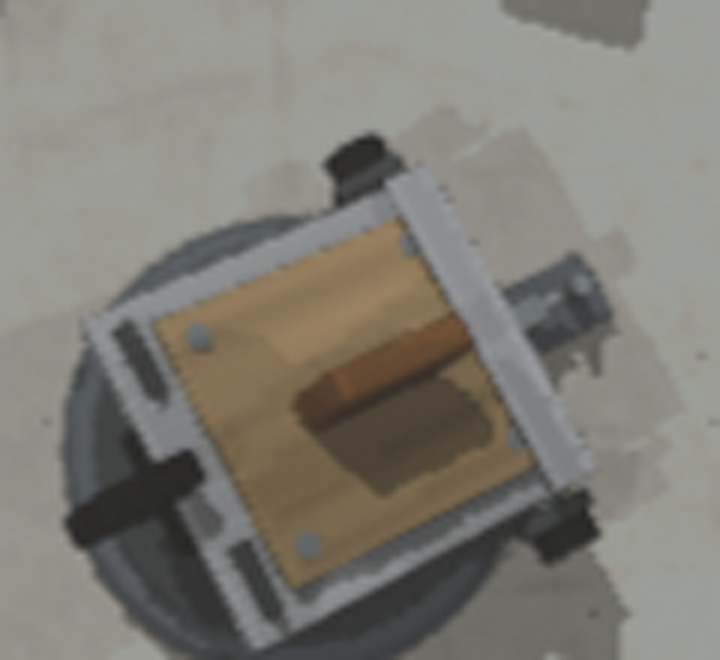

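View pics/s16.png

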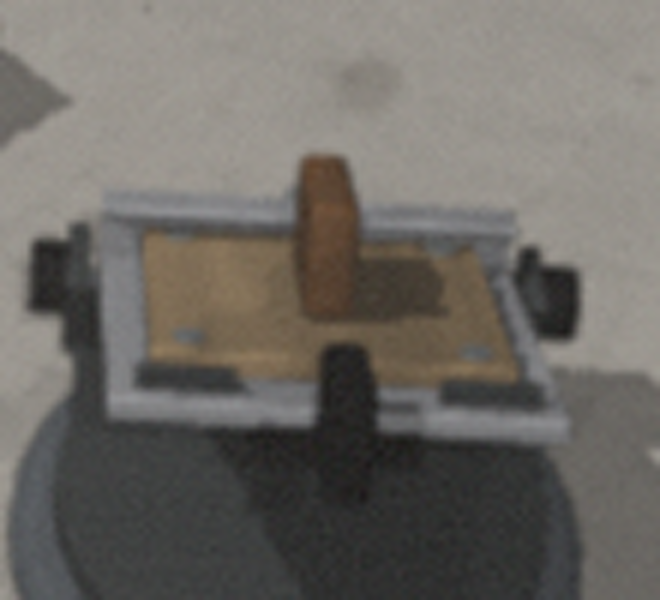

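View pics/t16f.png

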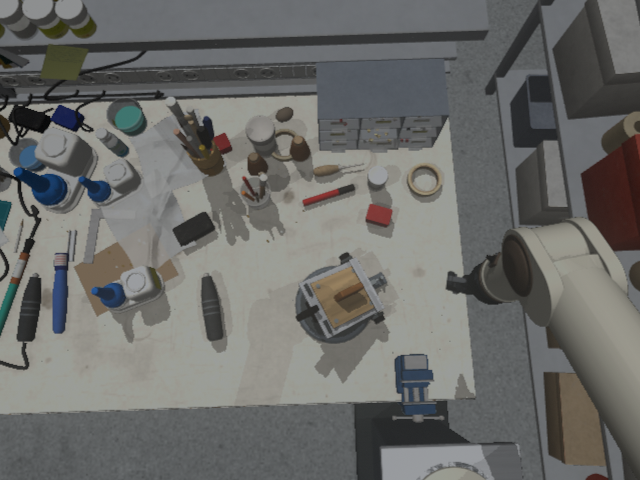

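The board lies under the lip and clear of the plate's sides, with a small gap at the stops. The bystanders look unmoved. Now a final check of the numbers.

Run:
```python
from h import *
t=cam("top"); s=cam("scene")
crop(t,295,270,345,335,11,"pics/t17.png"); crop(s,355,240,445,270,8.5,"pics/s17.png"); crop(t,350,255,400,300,14,"pics/t17b.png")
```

```text
(no output)
```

View pics/t17.png

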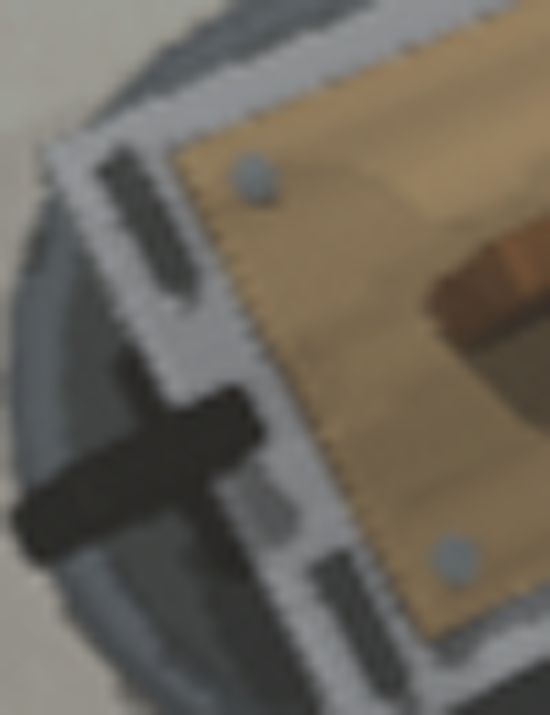

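View pics/s17.png

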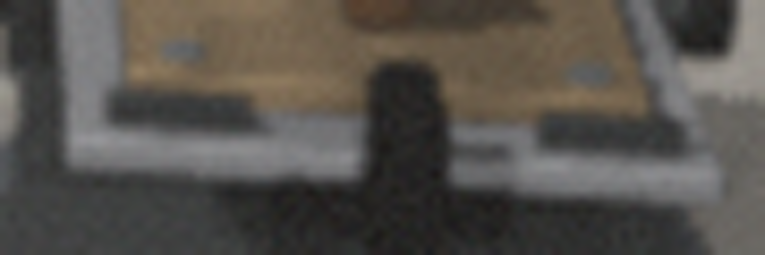

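View pics/t17b.png

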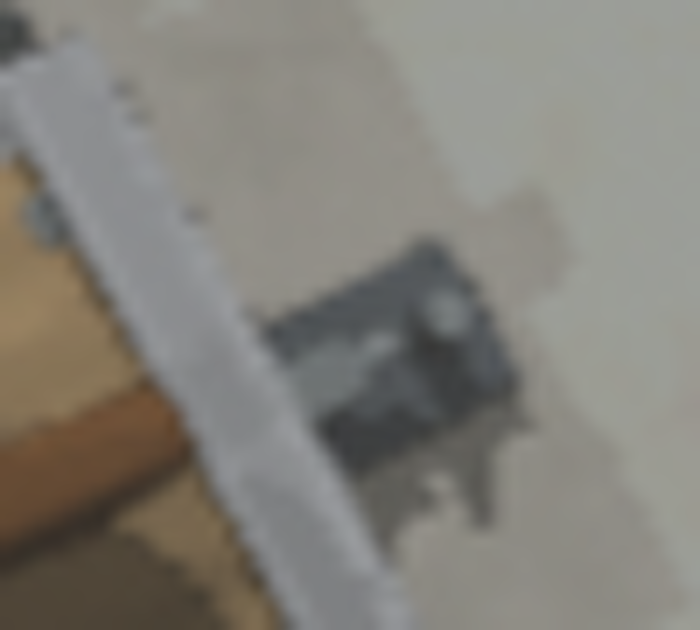

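Run:
```python
from h import *
t=cam("top"); s=cam("scene")
T=lambda x,y:(295+x/11-.45,270+y/11-.45)
S=lambda x,y:(355+x/8.5-.44,240+y/8.5-.44)
xp=U*np.cos(TH)+Z*np.sin(TH); n=-U*np.sin(TH)+Z*np.cos(TH)
# predicted scene/top pixels of seated board's upper top corners, n=12+8, s along plate
for sx in(2,4,6):
  for l in(55,-55):
    P=HG+(sx+130)*xp+20*n+l*LAT; a=proj(t,P);b=proj(s,P)
    print(sx,l,"top crop",((a-[294.55,269.55])*11).round(),"scene crop",((b-[354.56,239.56])*8.5).round())
for nme,a,b in[("L",(172,152),(127,62)),("R",(432,640),(640,88)),("plateL",(45,150),(68,170))]:
    q,e=tri(t,T(*a),s,S(*b)); print(nme,q.round(1),round(e,1),"x",((q-HG)@xp).round(1),"n",((q-HG)@n).round(1),"lat",((q-HG)@LAT).round(1))
```

```text
2 55 top crop [184. 145.] scene crop [128.  62.]
2 -55 top crop [442. 639.] scene crop [653.  94.]
4 55 top crop [176. 149.] scene crop [128.  65.]
4 -55 top crop [435. 643.] scene crop [654.  97.]
6 55 top crop [168. 152.] scene crop [128.  68.]
6 -55 top crop [427. 647.] scene crop [655. 100.]
L [518.6 307.1 131.2] 0.8 x 135.9 n 21.3 lat 55.0
R [421.9 258.7 131.2] 2.6 x 135.0 n 21.9 lat -53.1
plateL [519.9 332.7 121.9] 1.5 x 150.7 n 2.0 lat 67.4
```

Run:
```python
from h import *
bot.close_job()
t=cam("top"); crop(t,285,230,405,340,6,"pics/t18.png"); print(get_state()["clock"])
```

```text
the job is handed in; nothing more can be done
the job is handed in; nothing more can be done
```

The stand is set with its pointer at the post and its plate at about 30°. The board is mounted between lip and stops. I handed the job in at about 28.5 s; it reports no verdict.

**What I did:** I turned the stand by its fin, raised the plate, picked up the board and checked the tilt again. The tilt read 31–32.5°, so I put the board back on the bench and lowered the plate by 0.03 rad. I then picked the board up again, hooked its edge under the lip, lowered it onto the plate (about 6 N of contact) and let go.

**Last checks before handing in:**
- **Swivel:** the pointer tip was within about 0.5° of the post. The final picture still shows it pointing at the post.
- **Tilt:** 29.9° from the plate's edge heights and about 29.4° from its reach, so the two differ by 0.5°. The plate's edge was at the same pixels after mounting.
- **Board:** its upper edge is about 2–3 mm short of the stops. It measures 1–2 mm above a perfectly flat position, which is within camera error. Its sides are at +55 and −53 mm on a plate reaching ±68 mm. The low edge is hidden under the lip, so I could not see it directly.
- **Bystanders:** by eye, the jar, tin, tape roll and grinder look where they were in the first picture.
- **Forces:** the highest reading I saw was 51 N upward at the wrist, when I set the held board back on the bench. That is under the 120 N wrist limit. The load went through the gripped board, so I do not count it against the 40 N limit.

I tried for one more picture after handing in, but the system no longer allowed it.

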